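# Make up the kiln load on two bats

### The job

Make up the kiln load: stack the three brown lidded clay boxes on the middle of the pale square bat, each centred on the one below with the widest at the bottom and the smallest on top, and stand the blue glazed vase alone on the middle of the buff round bat. Stand the cone pack on the bench in the gap between the two bats, midway between them. Keep every piece upright on the way and leave the plaster mould and the glaze jar where they are.

Things in the scene. Friction and masses are not known exactly. Their poses are not given: they have to be found in the camera images.
- square_bat: Target, fixed to the bench: pale grey-white square kiln bat (flat slab) 140 x 140 mm, 12 mm thick; origin: centre of its underside; z is up (its top is 12 mm above the origin), x and y along its sides. The centres of the two bats are always 310 mm apart
- round_bat: Target, fixed to the bench: orange-buff round kiln bat (flat disc), diameter 120 mm, 12 mm thick; origin: centre of its underside; z is up (its top is 12 mm above the origin)
- long_box: Loose: dark brown raw-clay lidded box, oblong, 124 (x) x 64 (y) x 40 mm high, flat top, lid fixed on, about 0.36 kg; origin: centre of its underside; z is up, x along its long side
- square_box: Loose: dark brown raw-clay lidded box, square, 54 x 54 x 44 mm high, flat top, lid fixed on, about 0.17 kg; origin: centre of its underside; z is up, x and y along its sides. The centres of the two bats are always 310 mm apart
- round_box: Loose: dark brown raw-clay lidded box, round, diameter 42 mm, 38 mm high, flat top, lid fixed on, about 0.07 kg; origin: centre of its underside; z is up
- vase: Loose: small blue glazed vase, 72 mm high; the body is a straight cylinder of diameter 52 mm from 8 to 48 mm above the foot, narrowing above it to a neck of 24 mm and a lip of 32 mm; about 0.15 kg; origin: centre of its underside; z is up
- cone_pack: Loose: witness-cone pack, a cream block 64 (x) x 34 (y) x 30 mm high with three small cones (14 mm wide at the foot, the middle one reddish) in a row along x on its top, 62 mm high in all; about 0.10 kg; origin: centre of its underside; z is up, x along the long side; grip it across y by the block
- plaster_mould: Bystander, loose, leave alone: cream plaster mould block 110 (x) x 60 (y) x 45 mm high with a brown fish-like hollow on top; origin: centre of its underside; z is up
- glaze_jar: Bystander, loose, leave alone: glaze jar with green cap and paper label, diameter 58 mm, 70 mm high; origin: centre of its underside; z is up

How it is judged:
By the outcome, as a careful person would: the job done as asked, in the order asked, and still so for the second after the job is handed in, with the robot touching nothing.
It also fails if it takes over 134 s, if anything falls off the work surface, if the arm or the gripper's body presses on something with over 40 N, if the wrist force passes 120 N, or if a joint passes its speed limit or range.

### The arm

A 6-joint arm with a two-finger parallel gripper is mounted at the origin on the work surface. World frame = base frame: x ahead of the robot, y to its left, z up, the work surface at z = 0. Lengths are in m, angles in degrees, forces in N, time in s.
With the tool pointing down it reaches from about 0.375 to 0.9 m from the base axis. Payload 3.1 kg.
Tool frame: the origin (TCP) lies midway between the tips of the shut fingers; the grasp point (between the pads) lies bot.hold_point_z behind it (bot.hold_point_z is the distance from the TCP to the grasp point, in m); z points along the fingers, y is the direction in which the jaws open and shut (so a half turn about z gives the same grasp; the last joint's range is limited). The gripper opens to 87 mm and grips with 3 to 60 N. Pads are 19 mm wide; open, the fingers measure 117 mm over their backs; the gripper's body (75 mm by 190 mm) begins 51 mm behind the grasp point.
Start: joints at [-10.227, 30.224, 82.088, -0, 67.689, -10.227], TCP at [0.625, 0, 0.223] pointing down, gripper open.
Joint ranges: [-176.69, 176.69], [-43.24, 126.21], [12.49, 139.97], [-82, 262], [0, 151.66], [-163.58, 163.58]. Speed limits (degrees/s): [159.86, 159.86, 180, 180, 180, 180].

### API

Orientations are given as a 3x3 rotation matrix whose columns are the frame's x, y, z axes.
In Python, from rig import bot, vision, order gives the robot as it stands. The module is installed in compiled form; this text tells all that it offers.
- The arm moves only by the tool move_arm, never from a script. Its argument "moves" is a list of rows, each an object of numbers: "hand": the finger opening in mm, from 0 to 87; "x", "y", "z": the shift along the tool's x, y, z in units of 25 mm (1.0 is 25 mm); "wx", "wy", "wz": the turn, a rotation vector about the tool's x, y, z in degrees. In form: [{"hand": .., "x": .., "y": .., "z": .., "wx": .., "wy": .., "wz": ..}, ...]. A call has 1 to 20 rows; each row shifts and turns the commanded pose from where the row before left it, along the tool's axes as they then stand; what a row does not reach is not made up. A row lasts 1/10 s, in which the tool goes at most 50 mm and 8.59 degrees, less where a joint would pass 70% of its speed; a pose out of reach is approached as far as the arm can. A call is refused whole if a number of a shift passes 1 or a number of a turn 8.59, either way. A call with a gripper value outside its range is refused whole. The fingers move at their own pace and stop on an object; the grip force is fixed at half the most. Time passes only in rows, so rows that do not move let the fingers close. It gives the time, the measured TCP pose, the force and the opening at its end, in the units of the state.
- bot.read_state(): the state, without advancing time (a new reading comes with each control period).
- vision.capture(name): name is "scene" or "side" or "wrist"; returns a dict with "image" (400x640x3 uint8, red, green, blue), "z_map" (400x640 float32, m along the optical axis (not along the pixel's ray), 0 where there is no reading), "fx", "fy", "cx", "cy" (pixels), "pose" (4x4, takes a point from camera to world coordinates); the wrist camera has in their place "hand_eye" (4x4, takes a point from camera to tool coordinates, whose origin is the TCP and whose axes are the flange's). Camera axes: x right, y down, z forward; pixel columns grow to the right and rows downward; lengths in m; the calibration is good to about 2 mm. A picture is of the moment at which its call begins: read the wrist's pose just before it.
- order.hand_in(): hands the job in, once; it reports no verdict.
The state is a dict: "time_s": time; "joint_positions": joint angles; "qvel": joint speeds; "tau": joint torques, N m; "position": TCP position; "tcp_rot": TCP orientation; "force": force on the tool from outside, world axes, zero at the start; "moment": the same for the moment, N m; "opening": opening from 0.0 (shut) to 1.0 (fully open).
Only numpy, scipy, OpenCV 4.12 (cv2) and the standard library are available. Lean on these libraries where they do the work, as an engineer would, in place of code of your own. Each camera call takes 0.05 s, during which the arm holds its last target.

## Working session

There is one attempt and no reset: what is moved stays moved. The work goes in short steps, Python scripts to look and compute and a tool call to move; the robot and the scene stay as the last step left them, time stands still between calls to the robot, and variables do not carry over. Pictures are saved under pics/ and viewed, and the job is handed in when it is done.

Besides the shell and the picture viewer there is one more tool, called after ">>>" as name(argument=value, ...) on one line, values as JSON. move_arm: Moves the arm, as the interface text tells. Its arguments: {"type":"object","properties":{"moves":{"type":"array"}},"required":["moves"]}

```bash
mkdir -p pics; ls
python3 - <<'E'
from rig import bot,vision,order
import cv2
s=bot.read_state();print(s, bot.hold_point_z)
for n in ("scene","side","wrist"):
    c=vision.capture(n);cv2.imwrite(f"pics/{n}0.png",c["image"][:,:,::-1])
    print(n,c["fx"],c["fy"],c["cx"],c["cy"],c.get("pose",c.get("hand_eye")))
E
```

```text
pics
{'time_s': 0.0, 'joint_positions': array([-1.02275346e+01,  3.02789235e+01,  8.21565784e+01,  3.28942451e-04,
        6.76872086e+01, -1.02276633e+01]), 'qvel': array([-0.01073721, -0.03790422,  0.02481805, -0.03967698,  0.06535152,
        0.03090717]), 'tau': array([-5.45745443e-04, -4.40045428e+01, -1.76593530e+01,  6.32597599e-02,
        5.83207863e-02, -1.53719384e-04]), 'position': array([6.24275664e-01, 1.59204806e-04, 2.21571006e-01]), 'tcp_rot': array([[ 3.45843825e-07,  9.99997781e-01, -2.10672629e-03],
       [ 9.99999926e-01,  4.66304859e-07,  3.85502202e-04],
       [ 3.85502329e-04, -2.10672627e-03, -9.99997707e-01]]), 'force': array([0.72126295, 0.23017847, 0.87049116]), 'moment': array([ 0.02731488, -0.03444505, -0.01563572]), 'opening': 1.0036386489127014} 0.0187
scene 393.6150980700044 393.6150980700044 319.04324387601656 196.7718944588919 [[ 0.54425356  0.53816512 -0.64355759  1.20376348]
 [ 0.83883615 -0.35999743  0.4083574  -0.39016809]
 [-0.01191537 -0.76208934 -0.64736224  0.69114751]
 [ 0.          0.          0.          1.        ]]
side 489.4236165650316 489.4236165650316 318.2988748306029 207.09336071390848 [[-0.95864707 -0.1677104   0.22993263  0.3165186 ]
 [-0.28389492  0.62026473 -0.73121498  0.80486976]
 [-0.01998674 -0.7662538  -0.64222709  0.7552741 ]
 [ 0.          0.          0.          1.        ]]
wrist 300.24124477006023 300.24124477006023 321.27583850696976 199.59273852673167 [[-2.37061419e-03 -9.62562063e-01 -2.71051018e-01  7.41098333e-02]
 [ 9.99996628e-01 -2.56914431e-03  3.77621324e-04 -4.99766995e-04]
 [-1.05985314e-03 -2.71049209e-01  9.62564908e-01 -1.61234883e-01]
 [ 0.00000000e+00  0.00000000e+00  0.00000000e+00  1.00000000e+00]]
```

View pics/scene0.png

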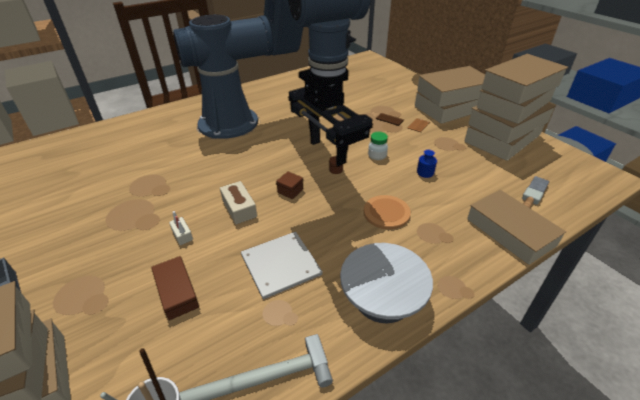

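View pics/side0.png

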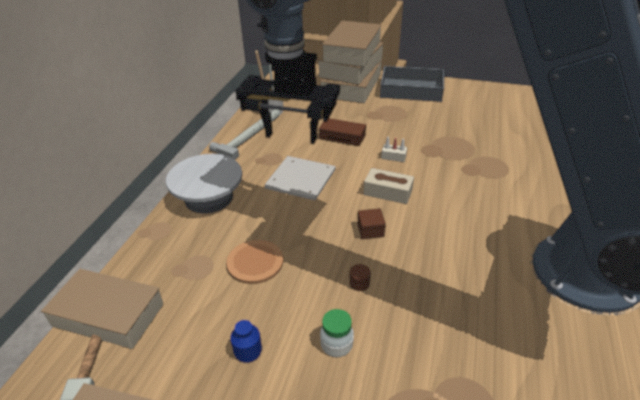

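View pics/wrist0.png

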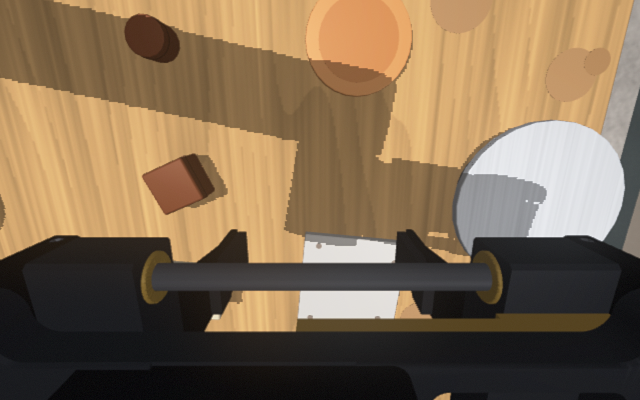

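```bash
cat > h.py <<'E'
import numpy as np,cv2
from rig import bot,vision
def cloud(n):
    s=bot.read_state(); c=vision.capture(n); z=c["z_map"]
    v,u=np.nonzero(z>0); d=z[v,u]
    P=np.c_[(u-c["cx"])*d/c["fx"],(v-c["cy"])*d/c["fy"],d]
    if "pose" in c: T=c["pose"]
    else:
        T=np.eye(4);T[:3,:3]=s["tcp_rot"];T[:3,3]=s["position"];T=T@c["hand_eye"]
    W=P@T[:3,:3].T+T[:3,3]
    return W,c["image"][v,u].astype(int),c,T
E
python3 - <<'E'
from h import *
for n in ("scene","side"):
    W,C,c,T=cloud(n)
    for lo in (0.006,):
        m=(W[:,2]>lo)&(W[:,2]<0.12)&(W[:,0]>.2)&(W[:,0]<1)&(abs(W[:,1])<.6)
        w=W[m];col=C[m]
        g=0.004
        ix=((w[:,0]-.2)/g).astype(int);iy=((w[:,1]+.6)/g).astype(int)
        G=np.zeros((210,310),np.uint8);G[ix,iy]=1
        G=cv2.morphologyEx(G,cv2.MORPH_CLOSE,np.ones((3,3),np.uint8))
        k,L=cv2.connectedComponents(G)
        lab=L[ix,iy]
        b=W[(abs(W[:,2])<.006)&(W[:,0]>.3)&(W[:,0]<.9)&(abs(W[:,1])<.4)]
        A=np.c_[b[:,:2],np.ones(len(b))];print(n,"bench plane",np.linalg.lstsq(A,b[:,2],rcond=None)[0])
        for i in range(1,k):
            q=w[lab==i]
            if len(q)<40: continue
            zt=np.percentile(q[:,2],97)
            t=q[q[:,2]>zt-.006]
            (cx,cy),(a,bb),an=cv2.minAreaRect((t[:,:2]*1000).astype(np.float32))
            print(len(q),"ztop%.4f"%zt,"top rect",np.round([cx,cy,a,bb,an],1),"med",np.round(np.median(t[:,:2],0)*1000,1),np.median(col[lab==i],0))
E
```

```text
scene bench plane [ 9.42857916e-05 -7.13174754e-04  4.34024338e-04]
70 ztop0.0088 top rect [305.2 479.5  88.6  42.8  20.6] med [300.1 479.3] [77. 50. 32.]
141 ztop0.1187 top rect [392.5 594.9   9.1  45.6  85.8] med [396.9 596.8] [83. 79. 68.]
1000 ztop0.0476 top rect [ 439.7 -153.5   59.7  113.    85.6] med [ 444.5 -155. ] [143.5 128.5 108. ]
413 ztop0.0613 top rect [ 452.7 -310.4   44.8    5.8    0.9] med [ 454.2 -310.8] [147. 134. 122.]
531 ztop0.0460 top rect [452.   -7.   55.3  54.7  23.4] med [455.7  -7.3] [71. 44. 29.]
152 ztop0.0400 top rect [438.5 145.   17.4  40.7  55.2] med [435.9 144. ] [50. 29. 19.]
464 ztop0.0715 top rect [451.3 303.7  48.5  50.7   2.4] med [452. 301.] [107. 121.  99.]
1465 ztop0.1189 top rect [612.9 591.  144.   19.7   4. ] med [609.9 587.8] [89. 85. 74.]
1883 ztop0.0427 top rect [ 612.  -374.    63.9  127.2   85.9] med [ 618.4 -375. ] [114.  71.  51.]
422 ztop0.0729 top rect [597.  360.3  27.2  31.2  44.2] med [598.8 361.6] [12. 31. 79.]
1714 ztop0.1132 top rect [ 641.9 -596.2    5.    63.6   84.7] med [ 642.6 -596.2] [88. 84. 72.]
3125 ztop0.0148 top 
[... 1250 characters left out ...]
111.]
802 ztop0.1149 top rect [ 6.450e+02 -5.933e+02  7.250e+01  1.260e+01  5.000e-01] med [ 633.1 -594.4] [106.   99.5  87. ]
1828 ztop0.0134 top rect [ 663.2 -152.2  143.6  141.6   84.4] med [ 660.7 -146.6] [189. 186. 180.]
1880 ztop0.0135 top rect [664.3 156.8 116.4 120.5  21.5] med [662.7 160.5] [178. 128.  91.]
3287 ztop0.0727 top rect [859.5 -18.5 177.  181.   23.5] med [855.7 -11.4] [165. 167. 168.]
7030 ztop0.0507 top rect [883.8 360.8 113.5 183.2  89.4] med [879.9 365.3] [155. 131. 104.]
158 ztop0.0557 top rect [ 841.2 -435.7   30.    10.6   23. ] med [ 845.  -435.2] [123.  121.  117.5]
609 ztop0.0262 top rect [ 867.1 -270.6  184.6   89.    61.3] med [ 879.9 -220.2] [144. 146. 141.]
```

Both cameras show every piece at the right height and size. The bats are 309 mm apart, as they should be. Starting with the long box at about (0.610, -0.3725), with the jaws at -94°.

>>> move_arm(moves=[{"x": -0.5,"y": -0.04},{"x": -1,"y": -0.04},{"x": -1,"y": -0.04},{"x": -1,"y": -0.04},{"x": -1,"y": -0.04},{"x": -1,"y": -0.04},{"x": -1,"y": -0.04},{"x": -1,"y": -0.04},{"x": -1,"y": -0.04},{"x": -1,"y": -0.04},{"x": -1,"y": -0.04},{"x": -1,"y": -0.04},{"x": -1,"y": -0.04},{"x": -1,"y": -0.04},{"x": -1,"y": 0},{"x": -0.4,"y": 0}])

```text
schema error: expected keys hand, x, y, z, wx, wy, wz
```

>>> move_arm(moves=[{"wz": 8.5},{"wz": 8.5,"z": 0.5},{"wz": 8.5,"z": 0.5},{"wz": 8.5,"z": 0.5},{"wz": 8.5,"z": 0.5},{"wz": 8.5,"z": 0.5},{"wz": 8.5,"z": 0.5},{"wz": 8.5,"z": 0.5},{"wz": 8.5,"z": 0.5},{"wz": 8.5,"z": 0.5},{"wz": 8.5},{"wz": 0.5},{}])

```text
schema error: expected keys hand, x, y, z, wx, wy, wz
```

```bash
cat >> h.py <<'E'
def st(): 
    s=bot.read_state();R=s["tcp_rot"];phi=np.degrees(np.arctan2(R[1,1],R[0,1]))
    print("t%.1f"%s["time_s"],"pos mm",np.round(s["position"]*1000,1),"phi %.2f"%phi,"tilt",np.round(R[:2,2],4),"F",np.round(s["force"],1),"open %.1fmm"%(87*s["opening"]),"j",np.round(s["joint_positions"],0));return s,phi
def go(x,y,z,phi=None):
    s,p=st();R=s["tcp_rot"]
    if phi is not None:
        d=phi-p; d=(d+90)%180-90
        print("wz total %.2f"%(-d)," after the turn:")
        a=np.radians(-d);c,si=np.cos(a),np.sin(a)
        R2=R@np.array([[c,-si,0],[si,c,0],[0,0,1]])
    else: R2=R
    D=(np.array([x,y,z])/1000-s["position"])/.025
    print("shift units before turn",np.round(R.T@D,3)," after turn",np.round(R2.T@D,3))
def snap(n,f,crop=None,k=1):
    c=vision.capture(n);im=c["image"][:,:,::-1]
    if crop: im=im[crop[1]:crop[3],crop[0]:crop[2]]
    im=cv2.resize(im,None,fx=k,fy=k,interpolation=cv2.INTER_CUBIC);cv2.imwrite("pics/"+f,im)
E
python3 -c "
from h import *
go(610.3,-372.5,7,-94);snap('wrist','w1.png')"
```

```text
t0.2 pos mm [6.247e+02 1.000e-01 2.221e+02] phi -0.00 tilt [-0.001   0.0002] F [-0.1 -0.4  0.1] open 87.1mm j [-10.  30.  82.  -0.  68. -10.]
wz total -86.00  after the turn:
shift units before turn [-14.904  -0.566   8.601]  after turn [ -0.475 -14.908   8.601]
```

```bash
cat >> h.py <<'E'
def arc(x,y,z,phi,N,alt=False):
    s,p=st();R=s["tcp_rot"]
    d=(phi-p+90)%180-90
    if alt: d-=180*np.sign(d)
    w=-d/N
    M=np.zeros((3,3))
    for k in range(N):
        a=np.radians(w*k);c,si=np.cos(a),np.sin(a)
        M+=R@np.array([[c,-si,0],[si,c,0],[0,0,1]])
    D=(np.array([x,y,z])/1000-s["position"])/.025
    print(N,"rows of",np.round(np.linalg.solve(M,D),3),"wz %.2f"%w)
E
python3 -c "
from h import *
arc(610.3,-372.5,110,-94,18,True)"
```

```text
t0.3 pos mm [6.248e+02 1.000e-01 2.222e+02] phi 0.00 tilt [-0.0007  0.0001] F [ 0.2 -0.2 -0.3] open 86.9mm j [-10.  30.  82.  -0.  68. -10.]
18 rows of [-0.689  0.624  0.249] wz 5.22
```

>>> move_arm(moves=[{"hand": 87,"x": -0.69,"y": 0.62,"z": 0.25,"wx": 0,"wy": 0,"wz": 5.22},{"hand": 87,"x": -0.69,"y": 0.62,"z": 0.25,"wx": 0,"wy": 0,"wz": 5.22},{"hand": 87,"x": -0.69,"y": 0.62,"z": 0.25,"wx": 0,"wy": 0,"wz": 5.22},{"hand": 87,"x": -0.69,"y": 0.62,"z": 0.25,"wx": 0,"wy": 0,"wz": 5.22},{"hand": 87,"x": -0.69,"y": 0.62,"z": 0.25,"wx": 0,"wy": 0,"wz": 5.22},{"hand": 87,"x": -0.69,"y": 0.62,"z": 0.25,"wx": 0,"wy": 0,"wz": 5.22},{"hand": 87,"x": -0.69,"y": 0.62,"z": 0.25,"wx": 0,"wy": 0,"wz": 5.22},{"hand": 87,"x": -0.69,"y": 0.62,"z": 0.25,"wx": 0,"wy": 0,"wz": 5.22},{"hand": 87,"x": -0.69,"y": 0.62,"z": 0.25,"wx": 0,"wy": 0,"wz": 5.22},{"hand": 87,"x": -0.69,"y": 0.62,"z": 0.25,"wx": 0,"wy": 0,"wz": 5.22},{"hand": 87,"x": -0.69,"y": 0.62,"z": 0.25,"wx": 0,"wy": 0,"wz": 5.22},{"hand": 87,"x": -0.69,"y": 0.62,"z": 0.25,"wx": 0,"wy": 0,"wz": 5.22},{"hand": 87,"x": -0.69,"y": 0.62,"z": 0.25,"wx": 0,"wy": 0,"wz": 5.22},{"hand": 87,"x": -0.69,"y": 0.62,"z": 0.25,"wx": 0,"wy": 0,"wz": 5.22},{"hand": 87,"x": -0.69,"y": 0.62,"z": 0.25,"wx": 0,"wy": 0,"wz": 5.22},{"hand": 87,"x": -0.69,"y": 0.62,"z": 0.25,"wx": 0,"wy": 0,"wz": 5.22},{"hand": 87,"x": -0.69,"y": 0.62,"z": 0.25,"wx": 0,"wy": 0,"wz": 5.22},{"hand": 87,"x": -0.69,"y": 0.62,"z": 0.25,"wx": 0,"wy": 0,"wz": 5.22},{"hand": 87,"x": 0,"y": 0,"z": 0,"wx": 0,"wy": 0,"wz": 0},{"hand": 87,"x": 0,"y": 0,"z": 0,"wx": 0,"wy": 0,"wz": 0}])

```text
time_s: 2.3
position: [0.6091, -0.3721, 0.1099]
tcp_rot: [[0.998, -0.069, 0.0], [-0.069, -0.998, 0.001], [0.0, -0.001, -1.0]]
force: [0.3, 1.0, 0.2]
opening: 1.002
```

```bash
python3 -c "
from h import *
go(610.3,-372.5,8,-94);snap('wrist','w1.png');snap('scene','s1.png',(120,180,440,380),2)"
```

```text
t2.3 pos mm [ 609.1 -372.1  109.9] phi -93.95 tilt [0.0001 0.0008] F [0.3 1.  0.2] open 87.2mm j [-40.  44.  73.   0.  63.  54.]
wz total 0.05  after the turn:
shift units before turn [0.047 0.017 4.075]  after turn [0.047 0.017 4.075]
```

View pics/w1.png

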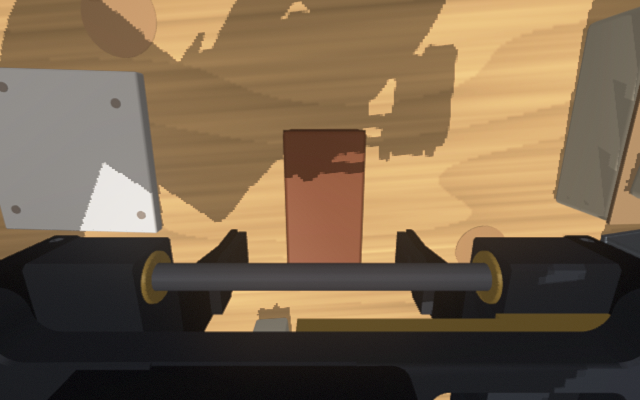

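The wrist picture shows the long box between the fingers (columns 283–366, so within a few pixels of the centre), with its sides parallel to the fingers. Next I lower and grip.

>>> move_arm(moves=[{"hand": 87,"x": 0.05,"y": 0.02,"z": 0.7,"wx": 0,"wy": 0,"wz": 0},{"hand": 87,"x": 0,"y": 0,"z": 0.7,"wx": 0,"wy": 0,"wz": 0},{"hand": 87,"x": 0,"y": 0,"z": 0.7,"wx": 0,"wy": 0,"wz": 0},{"hand": 87,"x": 0,"y": 0,"z": 0.7,"wx": 0,"wy": 0,"wz": 0},{"hand": 87,"x": 0,"y": 0,"z": 0.7,"wx": 0,"wy": 0,"wz": 0},{"hand": 87,"x": 0,"y": 0,"z": 0.4,"wx": 0,"wy": 0,"wz": 0},{"hand": 87,"x": 0,"y": 0,"z": 0.15,"wx": 0,"wy": 0,"wz": 0},{"hand": 87,"x": 0,"y": 0,"z": 0,"wx": 0,"wy": 0,"wz": 0},{"hand": 55,"x": 0,"y": 0,"z": 0,"wx": 0,"wy": 0,"wz": 0},{"hand": 55,"x": 0,"y": 0,"z": 0,"wx": 0,"wy": 0,"wz": 0},{"hand": 55,"x": 0,"y": 0,"z": 0,"wx": 0,"wy": 0,"wz": 0},{"hand": 55,"x": 0,"y": 0,"z": 0,"wx": 0,"wy": 0,"wz": 0},{"hand": 55,"x": 0,"y": 0,"z": 0,"wx": 0,"wy": 0,"wz": 0},{"hand": 55,"x": 0,"y": 0,"z": 0,"wx": 0,"wy": 0,"wz": 0},{"hand": 55,"x": 0,"y": 0,"z": 0,"wx": 0,"wy": 0,"wz": 0},{"hand": 55,"x": 0,"y": 0,"z": 0,"wx": 0,"wy": 0,"wz": 0}])

```text
time_s: 4.0
position: [0.6108, -0.3734, 0.0097]
tcp_rot: [[0.998, -0.069, 0.001], [-0.069, -0.998, -0.002], [0.001, 0.002, -1.0]]
force: [0.2, -2.4, 4.2]
opening: 0.733
```

```bash
python3 -c "
from h import *
st()"
```

```text
t4.0 pos mm [ 610.8 -373.4    9.7] phi -93.95 tilt [ 0.0012 -0.0017] F [ 0.2 -2.4  4.2] open 63.8mm j [-40.  52.  75.  -0.  53.  54.]
```

>>> move_arm(moves=[{"hand": 55,"x": 0,"y": 0,"z": -0.3,"wx": 0,"wy": 0,"wz": 0},{"hand": 55,"x": 0,"y": 0,"z": -0.6,"wx": 0,"wy": 0,"wz": 0},{"hand": 55,"x": 0,"y": 0,"z": -0.8,"wx": 0,"wy": 0,"wz": 0},{"hand": 55,"x": 0,"y": 0,"z": -0.8,"wx": 0,"wy": 0,"wz": 0},{"hand": 55,"x": 0,"y": 0,"z": -0.5,"wx": 0,"wy": 0,"wz": 0},{"hand": 55,"x": 0,"y": 0,"z": -0.2,"wx": 0,"wy": 0,"wz": 0},{"hand": 55,"x": 0,"y": 0,"z": 0,"wx": 0,"wy": 0,"wz": 0}])

```text
time_s: 4.7
position: [0.6106, -0.3724, 0.0894]
tcp_rot: [[0.998, -0.069, 0.001], [-0.069, -0.998, -0.0], [0.001, 0.0, -1.0]]
force: [-0.3, -0.1, -4.5]
opening: 0.734
```

```bash
python3 -c "
from h import *
arc(665.4,-153.4,60,-95.7,12)"
```

```text
t4.7 pos mm [ 610.6 -372.4   89.4] phi -93.95 tilt [ 0.0005 -0.0002] F [-0.3 -0.1 -4.5] open 63.9mm j [-40.  46.  74.   0.  61.  54.]
12 rows of [ 0.122 -0.743  0.098] wz 0.15
```

>>> move_arm(moves=[{"hand": 55,"x": 0.06,"y": -0.37,"z": 0.1,"wx": 0,"wy": 0,"wz": 0.15},{"hand": 55,"x": 0.12,"y": -0.74,"z": 0.1,"wx": 0,"wy": 0,"wz": 0.15},{"hand": 55,"x": 0.12,"y": -0.74,"z": 0.1,"wx": 0,"wy": 0,"wz": 0.15},{"hand": 55,"x": 0.12,"y": -0.74,"z": 0.1,"wx": 0,"wy": 0,"wz": 0.15},{"hand": 55,"x": 0.12,"y": -0.74,"z": 0.1,"wx": 0,"wy": 0,"wz": 0.15},{"hand": 55,"x": 0.12,"y": -0.74,"z": 0.1,"wx": 0,"wy": 0,"wz": 0.15},{"hand": 55,"x": 0.12,"y": -0.74,"z": 0.1,"wx": 0,"wy": 0,"wz": 0.15},{"hand": 55,"x": 0.12,"y": -0.74,"z": 0.1,"wx": 0,"wy": 0,"wz": 0.15},{"hand": 55,"x": 0.12,"y": -0.74,"z": 0.1,"wx": 0,"wy": 0,"wz": 0.15},{"hand": 55,"x": 0.12,"y": -0.74,"z": 0.1,"wx": 0,"wy": 0,"wz": 0.15},{"hand": 55,"x": 0.12,"y": -0.74,"z": 0.1,"wx": 0,"wy": 0,"wz": 0.15},{"hand": 55,"x": 0.12,"y": -0.74,"z": 0.1,"wx": 0,"wy": 0,"wz": 0.15},{"hand": 55,"x": 0.06,"y": -0.37,"z": 0,"wx": 0,"wy": 0,"wz": 0},{"hand": 55,"x": 0,"y": 0,"z": 0,"wx": 0,"wy": 0,"wz": 0},{"hand": 55,"x": 0,"y": 0,"z": 0,"wx": 0,"wy": 0,"wz": 0}])

```text
time_s: 6.2
position: [0.6653, -0.1548, 0.059]
tcp_rot: [[0.995, -0.1, 0.0], [-0.1, -0.995, -0.001], [0.0, 0.001, -1.0]]
force: [-0.1, -0.5, -5.1]
opening: 0.738
```

```bash
python3 -c "
from h import *
go(665.4,-153.4,22,-95.7);snap('wrist','w2.png')"
```

```text
t6.2 pos mm [ 665.3 -154.8   59. ] phi -95.74 tilt [ 0.0004 -0.0008] F [-0.1 -0.5 -5.1] open 64.2mm j [-22.  46.  80.  -0.  54.  73.]
wz total -0.04  after the turn:
shift units before turn [-0.003 -0.055  1.479]  after turn [-0.003 -0.055  1.479]
```

View pics/w2.png

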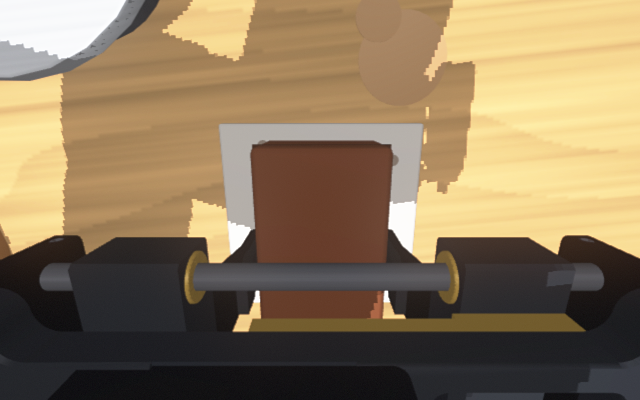

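The wrist picture shows the box lined up over the bat (box columns 250–392, bat 219–424). I'm lowering it now.

>>> move_arm(moves=[{"hand": 55,"x": 0,"y": -0.05,"z": 0.4,"wx": 0,"wy": 0,"wz": 0},{"hand": 55,"x": 0,"y": 0,"z": 0.4,"wx": 0,"wy": 0,"wz": 0},{"hand": 55,"x": 0,"y": 0,"z": 0.3,"wx": 0,"wy": 0,"wz": 0},{"hand": 55,"x": 0,"y": 0,"z": 0.2,"wx": 0,"wy": 0,"wz": 0},{"hand": 55,"x": 0,"y": 0,"z": 0.1,"wx": 0,"wy": 0,"wz": 0},{"hand": 55,"x": 0,"y": 0,"z": 0.06,"wx": 0,"wy": 0,"wz": 0},{"hand": 55,"x": 0,"y": 0,"z": 0,"wx": 0,"wy": 0,"wz": 0},{"hand": 55,"x": 0,"y": 0,"z": 0,"wx": 0,"wy": 0,"wz": 0}])

```text
time_s: 7.05
position: [0.6655, -0.1532, 0.0227]
tcp_rot: [[0.995, -0.1, 0.001], [-0.1, -0.995, -0.0], [0.001, 0.0, -1.0]]
force: [0.4, -0.1, -4.3]
opening: 0.734
```

```bash
python3 -c "
from h import *
go(665.4,-153.4,22,-95.7)"
```

```text
t7.0 pos mm [ 665.5 -153.2   22.7] phi -95.76 tilt [ 0.0007 -0.0003] F [ 0.4 -0.1 -4.3] open 63.8mm j [-22.  49.  80.   0.  51.  73.]
wz total -0.06  after the turn:
shift units before turn [-0.005  0.007  0.026]  after turn [-0.005  0.007  0.026]
```

Still hanging by about 1 mm (-4.3 N). I'll go down 1.5 mm more, open, and rise.

>>> move_arm(moves=[{"hand": 55,"x": 0,"y": 0,"z": 0.04,"wx": 0,"wy": 0,"wz": 0},{"hand": 55,"x": 0,"y": 0,"z": 0.02,"wx": 0,"wy": 0,"wz": 0},{"hand": 55,"x": 0,"y": 0,"z": 0,"wx": 0,"wy": 0,"wz": 0},{"hand": 68,"x": 0,"y": 0,"z": 0,"wx": 0,"wy": 0,"wz": 0},{"hand": 75,"x": 0,"y": 0,"z": 0,"wx": 0,"wy": 0,"wz": 0},{"hand": 87,"x": 0,"y": 0,"z": 0,"wx": 0,"wy": 0,"wz": 0},{"hand": 87,"x": 0,"y": 0,"z": 0,"wx": 0,"wy": 0,"wz": 0},{"hand": 87,"x": 0,"y": 0,"z": -0.3,"wx": 0,"wy": 0,"wz": 0},{"hand": 87,"x": 0,"y": 0,"z": -0.7,"wx": 0,"wy": 0,"wz": 0},{"hand": 87,"x": 0,"y": 0,"z": -1,"wx": 0,"wy": 0,"wz": 0},{"hand": 87,"x": 0,"y": 0,"z": -1,"wx": 0,"wy": 0,"wz": 0},{"hand": 87,"x": 0,"y": 0,"z": -1,"wx": 0,"wy": 0,"wz": 0},{"hand": 87,"x": 0,"y": 0,"z": 0,"wx": 0,"wy": 0,"wz": 0}])

```text
time_s: 8.35
position: [0.6686, -0.1544, 0.1269]
tcp_rot: [[0.995, -0.1, 0.01], [-0.1, -0.995, -0.004], [0.01, 0.003, -1.0]]
force: [1.1, -0.8, -0.1]
opening: 1.001
```

```bash
cat >> h.py <<'E'
def obj(n,cx,cy,r,zlo,zhi):
    W,C,c,T=cloud(n); m=(np.hypot(W[:,0]-cx/1000,W[:,1]-cy/1000)<r/1000)&(W[:,2]>zlo/1000)&(W[:,2]<zhi/1000)
    t=W[m]
    if len(t)<20: print(n,"few",len(t));return
    q=cv2.minAreaRect((t[:,:2]*1000).astype(np.float32));ci=cv2.minEnclosingCircle((t[:,:2]*1000).astype(np.float32))
    print(n,len(t),"rect",np.round([*q[0],*q[1],q[2]],1),"circ",np.round([*ci[0],ci[1]],1),"z",np.round(np.percentile(t[:,2],[5,50,95])*1000,1))
E
python3 -c "
from h import *
arc(451,-5.5,110,-67.5,8)
for n in ('scene','side'):
  obj(n,665,-153,110,6,20);obj(n,665,-153,90,46,70);obj(n,451,-5.5,45,36,60)
snap('scene','s2.png',(120,130,440,330),2)
"
```

```text
t8.3 pos mm [ 668.6 -154.4  126.9] phi -95.75 tilt [ 0.0101 -0.0041] F [ 1.1 -0.8 -0.1] open 87.1mm j [-22.  41.  78.   0.  61.  73.]
8 rows of [-1.006 -0.874  0.07 ] wz -3.53
scene 1745 rect [ 666.6 -154.3  140.4  142.8   84.7] circ [ 666.7 -154.8   97.4] z [ 9.4 12.5 15.1]
scene 1305 rect [ 666.9 -153.4   64.3  127.7   84.5] circ [ 666.  -153.5   69.1] z [49.7 52.4 54.3]
scene few 0
side 874 rect [ 663.4 -151.2  143.2  141.5   84. ] circ [ 662.3 -151.7   96.5] z [ 7.6 10.7 17.3]
side 764 rect [ 663.9 -150.8   69.1  124.8   85.4] circ [ 664.4 -152.2   68.7] z [47.5 50.5 52.7]
side 440 rect [449.2  -4.5  53.9  57.7  22. ] circ [448.   -3.9  36.7] z [38.1 42.7 45.3]
```

View pics/s2.png

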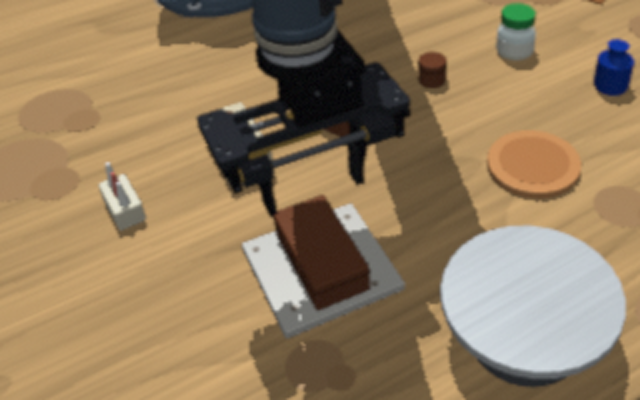

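The scene picture shows the long box on the bat, centred and parallel to it (around crop pixels (325,250)). The numbers agree to within about 1 mm in both cameras. The square box is next.

```bash
python3 -c "
from h import *
arc(450.6,-5.7,100,-67.5,11)"
```

```text
t8.7 pos mm [ 664.4 -152.8  119.4] phi -95.76 tilt [-0.0025  0.001 ] F [-0.8  0.5  0.1] open 87.2mm j [-22.  41.  78.   0.  61.  73.]
11 rows of [-0.712 -0.633  0.073] wz -2.57
```

>>> move_arm(moves=[{"hand": 87,"x": -0.71,"y": -0.63,"z": 0,"wx": 0,"wy": 0,"wz": -2.57},{"hand": 87,"x": -0.71,"y": -0.63,"z": 0,"wx": 0,"wy": 0,"wz": -2.57},{"hand": 87,"x": -0.71,"y": -0.63,"z": 0,"wx": 0,"wy": 0,"wz": -2.57},{"hand": 87,"x": -0.71,"y": -0.63,"z": 0,"wx": 0,"wy": 0,"wz": -2.57},{"hand": 87,"x": -0.71,"y": -0.63,"z": 0,"wx": 0,"wy": 0,"wz": -2.57},{"hand": 87,"x": -0.71,"y": -0.63,"z": 0,"wx": 0,"wy": 0,"wz": -2.57},{"hand": 87,"x": -0.71,"y": -0.63,"z": 0,"wx": 0,"wy": 0,"wz": -2.57},{"hand": 87,"x": -0.71,"y": -0.63,"z": 0,"wx": 0,"wy": 0,"wz": -2.57},{"hand": 87,"x": -0.71,"y": -0.63,"z": 0.2,"wx": 0,"wy": 0,"wz": -2.57},{"hand": 87,"x": -0.71,"y": -0.63,"z": 0.3,"wx": 0,"wy": 0,"wz": -2.57},{"hand": 87,"x": -0.71,"y": -0.63,"z": 0.3,"wx": 0,"wy": 0,"wz": -2.57},{"hand": 87,"x": 0,"y": 0,"z": 0,"wx": 0,"wy": 0,"wz": 0},{"hand": 87,"x": 0,"y": 0,"z": 0,"wx": 0,"wy": 0,"wz": 0},{"hand": 87,"x": 0,"y": 0,"z": 0,"wx": 0,"wy": 0,"wz": 0}])

```text
time_s: 10.1
position: [0.4544, -0.0076, 0.101]
tcp_rot: [[0.924, 0.382, 0.003], [0.382, -0.924, -0.001], [0.002, 0.002, -1.0]]
force: [0.2, -0.8, -0.2]
opening: 1.0
```

```bash
python3 -c "
from h import *
go(450.6,-5.7,8,-67.5);snap('wrist','w3.png')
obj('wrist',450.6,-5.7,45,36,60)"
```

```text
t10.1 pos mm [454.4  -7.6 101. ] phi -67.53 tilt [ 0.0028 -0.0008] F [ 0.2 -0.8 -0.2] open 87.0mm j [-15.  30. 113.  -0.  38.  52.]
wz total -0.03  after the turn:
shift units before turn [-0.12  -0.134  3.72 ]  after turn [-0.12  -0.134  3.72 ]
wrist 4567 rect [449.9  -6.3  54.1  53.9  23.8] circ [449.8  -6.5  36.9] z [41.1 42.8 43.9]
```

View pics/w3.png

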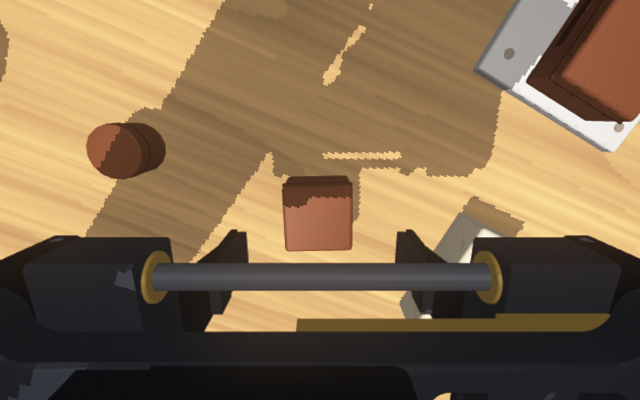

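The wrist picture shows the square box centred between the fingers (columns 283–352). Wrist depth puts it at (449.9, -6.3), which agrees with the other cameras.

>>> move_arm(moves=[{"hand": 87,"x": -0.13,"y": -0.12,"z": 0.5,"wx": 0,"wy": 0,"wz": -0.5},{"hand": 87,"x": 0,"y": 0,"z": 0.8,"wx": 0,"wy": 0,"wz": 0},{"hand": 87,"x": 0,"y": 0,"z": 0.8,"wx": 0,"wy": 0,"wz": 0},{"hand": 87,"x": 0,"y": 0,"z": 0.7,"wx": 0,"wy": 0,"wz": 0},{"hand": 87,"x": 0,"y": 0,"z": 0.5,"wx": 0,"wy": 0,"wz": 0},{"hand": 87,"x": 0,"y": 0,"z": 0.35,"wx": 0,"wy": 0,"wz": 0},{"hand": 87,"x": 0,"y": 0,"z": 0,"wx": 0,"wy": 0,"wz": 0},{"hand": 45,"x": 0,"y": 0,"z": 0,"wx": 0,"wy": 0,"wz": 0},{"hand": 45,"x": 0,"y": 0,"z": 0,"wx": 0,"wy": 0,"wz": 0},{"hand": 45,"x": 0,"y": 0,"z": 0,"wx": 0,"wy": 0,"wz": 0},{"hand": 45,"x": 0,"y": 0,"z": 0,"wx": 0,"wy": 0,"wz": 0},{"hand": 45,"x": 0,"y": 0,"z": 0,"wx": 0,"wy": 0,"wz": 0},{"hand": 45,"x": 0,"y": 0,"z": 0,"wx": 0,"wy": 0,"wz": 0},{"hand": 45,"x": 0,"y": 0,"z": 0,"wx": 0,"wy": 0,"wz": 0},{"hand": 45,"x": 0,"y": 0,"z": 0,"wx": 0,"wy": 0,"wz": 0}])

```text
time_s: 11.7
position: [0.4485, -0.0055, 0.0099]
tcp_rot: [[0.92, 0.391, 0.001], [0.391, -0.92, -0.0], [0.001, 0.001, -1.0]]
force: [-1.8, -2.0, 5.5]
opening: 0.616
```

```bash
python3 -c "
from h import *
st()"
```

```text
t11.7 pos mm [448.5  -5.5   9.9] phi -66.98 tilt [ 0.0011 -0.0004] F [-1.8 -2.   5.5] open 53.6mm j [-15.  41. 116.  -0.  23.  52.]
```

>>> move_arm(moves=[{"hand": 45,"x": 0,"y": 0,"z": -0.3,"wx": 0,"wy": 0,"wz": 0},{"hand": 45,"x": 0,"y": 0,"z": -0.7,"wx": 0,"wy": 0,"wz": 0},{"hand": 45,"x": 0,"y": 0,"z": -1,"wx": 0,"wy": 0,"wz": 0},{"hand": 45,"x": 0,"y": 0,"z": -1,"wx": 0,"wy": 0,"wz": 0},{"hand": 45,"x": 0,"y": 0,"z": -0.7,"wx": 0,"wy": 0,"wz": 0},{"hand": 45,"x": 0,"y": 0,"z": -0.3,"wx": 0,"wy": 0,"wz": 0},{"hand": 45,"x": 0,"y": 0,"z": 0,"wx": 0,"wy": 0,"wz": 0},{"hand": 45,"x": 0,"y": 0,"z": 0,"wx": 0,"wy": 0,"wz": 0}])

```text
time_s: 12.5
position: [0.4474, -0.0051, 0.109]
tcp_rot: [[0.92, 0.391, -0.001], [0.391, -0.92, 0.0], [-0.001, -0.001, -1.0]]
force: [0.7, -0.2, -2.2]
opening: 0.621
```

```bash
python3 -c "
from h import *
arc(663.5,-152.9,100,-95.7,14)"
```

```text
t12.5 pos mm [447.4  -5.1 109. ] phi -66.99 tilt [-0.0013  0.0004] F [ 0.7 -0.2 -2.2] open 54.0mm j [-15.  28. 113.   0.  39.  52.]
14 rows of [0.543 0.526 0.025] wz 2.05
```

>>> move_arm(moves=[{"hand": 45,"x": 0.27,"y": 0.26,"z": 0,"wx": 0,"wy": 0,"wz": 1.03},{"hand": 45,"x": 0.54,"y": 0.53,"z": 0,"wx": 0,"wy": 0,"wz": 2.05},{"hand": 45,"x": 0.54,"y": 0.53,"z": 0,"wx": 0,"wy": 0,"wz": 2.05},{"hand": 45,"x": 0.54,"y": 0.53,"z": 0,"wx": 0,"wy": 0,"wz": 2.05},{"hand": 45,"x": 0.54,"y": 0.53,"z": 0,"wx": 0,"wy": 0,"wz": 2.05},{"hand": 45,"x": 0.54,"y": 0.53,"z": 0,"wx": 0,"wy": 0,"wz": 2.05},{"hand": 45,"x": 0.54,"y": 0.53,"z": 0,"wx": 0,"wy": 0,"wz": 2.05},{"hand": 45,"x": 0.54,"y": 0.53,"z": 0,"wx": 0,"wy": 0,"wz": 2.05},{"hand": 45,"x": 0.54,"y": 0.53,"z": 0,"wx": 0,"wy": 0,"wz": 2.05},{"hand": 45,"x": 0.54,"y": 0.53,"z": 0,"wx": 0,"wy": 0,"wz": 2.05},{"hand": 45,"x": 0.54,"y": 0.53,"z": 0,"wx": 0,"wy": 0,"wz": 2.05},{"hand": 45,"x": 0.54,"y": 0.53,"z": 0,"wx": 0,"wy": 0,"wz": 2.05},{"hand": 45,"x": 0.54,"y": 0.53,"z": 0,"wx": 0,"wy": 0,"wz": 2.05},{"hand": 45,"x": 0.54,"y": 0.53,"z": 0,"wx": 0,"wy": 0,"wz": 2.05},{"hand": 45,"x": 0.27,"y": 0.26,"z": 0,"wx": 0,"wy": 0,"wz": 1.02},{"hand": 45,"x": 0,"y": 0,"z": 0,"wx": 0,"wy": 0,"wz": 0},{"hand": 45,"x": 0,"y": 0,"z": 0,"wx": 0,"wy": 0,"wz": 0},{"hand": 45,"x": 0,"y": 0,"z": 0,"wx": 0,"wy": 0,"wz": 0}])

```text
time_s: 14.3
position: [0.6622, -0.1537, 0.109]
tcp_rot: [[0.995, -0.098, -0.002], [-0.098, -0.995, 0.001], [-0.002, -0.001, -1.0]]
force: [0.2, -0.1, -1.4]
opening: 0.62
```

```bash
cat >> h.py <<'E'
def stm():
    # average the reading over a few control periods (each capture takes 0.05 s)
    P=[]
    for i in range(6):
        P.append(bot.read_state()["position"]*1000);vision.capture("side")
    P=np.array(P);print("mean pos",P.mean(0).round(2),"std",P.std(0).round(2));return P.mean(0)
E
python3 -c "
from h import *
stm();go(663.5,-152.9,62,-95.7)
W,C,c,T=cloud('wrist')
for lo,hi,r in ((46,58,90),(85,160,45)):
  obj('scene',664,-153,r,lo,hi);obj('side',664,-153,r,lo,hi);obj('wrist',664,-153,r,lo,hi)
snap('wrist','w4.png')"
```

```text
mean pos [ 662.6  -153.94  109.47] std [0.29 0.19 0.27]
t14.6 pos mm [ 663.1 -154.4  109.8] phi -95.67 tilt [ 0.0001 -0.    ] F [ 0.4  0.1 -1.2] open 53.7mm j [-22.  42.  79.  -0.  59.  73.]
wz total 0.03  after the turn:
shift units before turn [ 0.011 -0.06   1.911]  after turn [ 0.011 -0.06   1.911]
scene 1019 rect [ 668.3 -153.3   64.6  123.4   84.1] circ [ 667.3 -154.6   67.2] z [49.2 52.3 54.2]
side 764 rect [ 662.9 -150.4   74.2  124.1   83.6] circ [ 664.6 -150.4   68.1] z [47.4 50.5 53. ]
wrist 5690 rect [ 700.8 -156.9   64.1   50.7   84.2] circ [ 700.5 -156.4   40.1] z [49.6 51.  52.1]
scene 993 rect [ 670.8 -155.2   81.5   50.1   81. ] circ [ 674.8 -155.8   40.8] z [107.5 142.2 152. ]
side 507 rect [ 652.  -147.7   80.5   51.1   54. ] circ [ 661.  -154.6   42.3] z [102.7 127.3 144.1]
wrist 11896 rect [ 665.6 -155.1   79.3   52.7   84.2] circ [ 669.8 -155.5   39.8] z [114.5 142.3 156.6]
```

View pics/w4.png

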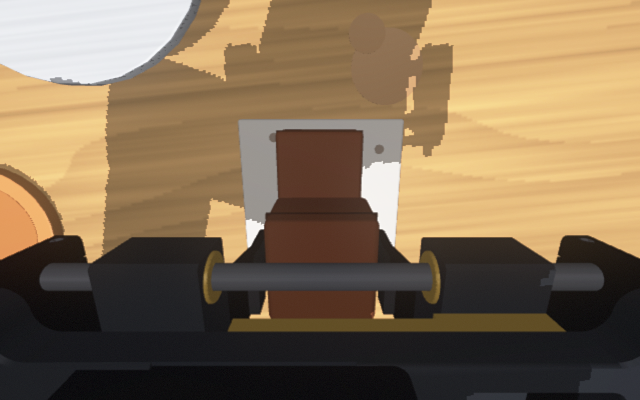

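```bash
cat >> h.py <<'E'
def uv(n,lo,hi,cx=665,cy=-153,a=-5.7,r=100):
    W,C,c,T=cloud(n);m=(W[:,2]*1000>lo)&(W[:,2]*1000<hi)
    d=W[m][:,:2]*1000-[cx,cy];d=d[np.hypot(*d.T)<r];a=np.radians(a)
    u=d@[np.cos(a),np.sin(a)];v=d@[-np.sin(a),np.cos(a)]
    p=lambda x:np.round(np.percentile(x,[.5,3,50,97,99.5]),1)
    print(n,len(u),"u",p(u),"v",p(v))
E
python3 -c "
from h import *
for n in ('wrist','scene','side'):
  uv(n,138,148,r=60);uv(n,46,58)"
```

```text
wrist 8467 u [-24.7 -23.5   9.5  25.9  26.4] v [-38.5 -29.   -2.3  24.7  34.1]
wrist 5693 u [12.5 14.  38.2 60.1 61.3] v [-31.9 -30.   -0.3  29.2  31. ]
scene 494 u [-17.8 -14.9  10.3  28.4  29.2] v [-38.6 -31.5  -0.9  27.4  35.3]
scene 1009 u [-54.6 -40.2  23.5  63.2  64.3] v [-32.  -31.2  -4.9  28.9  30.9]
side 142 u [-29.  -28.5 -17.2   3.8   8.4] v [-37.4 -29.5   6.8  38.4  39.8]
side 759 u [-63.3 -60.7  -4.6  55.7  59.2] v [-30.6 -27.4   4.7  33.2  35. ]
```

Wrist depth puts the held box's far edge at u = 26.4 and the long box's at 61.3. Both centres are therefore at u ≈ -0.5. A lateral shift of about 1 mm is needed.

>>> move_arm(moves=[{"hand": 45,"x": 0,"y": -0.04,"z": 0.4,"wx": 0,"wy": 0,"wz": 0},{"hand": 45,"x": 0,"y": 0,"z": 0.5,"wx": 0,"wy": 0,"wz": 0},{"hand": 45,"x": 0,"y": 0,"z": 0.5,"wx": 0,"wy": 0,"wz": 0},{"hand": 45,"x": 0,"y": 0,"z": 0.3,"wx": 0,"wy": 0,"wz": 0},{"hand": 45,"x": 0,"y": 0,"z": 0.12,"wx": 0,"wy": 0,"wz": 0},{"hand": 45,"x": 0,"y": 0,"z": 0.04,"wx": 0,"wy": 0,"wz": 0},{"hand": 45,"x": 0,"y": 0,"z": 0,"wx": 0,"wy": 0,"wz": 0},{"hand": 45,"x": 0,"y": 0,"z": 0,"wx": 0,"wy": 0,"wz": 0}])

```text
time_s: 16.1
position: [0.6637, -0.1539, 0.0635]
tcp_rot: [[0.995, -0.099, 0.001], [-0.099, -0.995, -0.0], [0.001, 0.0, -1.0]]
force: [-0.4, -0.3, -1.5]
opening: 0.616
```

```bash
python3 -c "
from h import *
stm();go(663.5,-152.9,62,-95.7)"
```

```text
mean pos [ 663.61 -153.84   63.47] std [0.11 0.05 0.07]
t16.4 pos mm [ 663.4 -153.8   63.3] phi -95.69 tilt [ 0.0004 -0.0002] F [-0.4 -0.3 -1.6] open 53.9mm j [-22.  45.  80.  -0.  55.  73.]
wz total 0.01  after the turn:
shift units before turn [-0.    -0.035  0.051]  after turn [-0.    -0.035  0.051]
```

>>> move_arm(moves=[{"hand": 45,"x": -0.02,"y": -0.03,"z": 0.03,"wx": 0,"wy": 0,"wz": 0},{"hand": 45,"x": 0,"y": 0,"z": 0.03,"wx": 0,"wy": 0,"wz": 0},{"hand": 45,"x": 0,"y": 0,"z": 0.01,"wx": 0,"wy": 0,"wz": 0},{"hand": 45,"x": 0,"y": 0,"z": 0,"wx": 0,"wy": 0,"wz": 0},{"hand": 58,"x": 0,"y": 0,"z": 0,"wx": 0,"wy": 0,"wz": 0},{"hand": 65,"x": 0,"y": 0,"z": 0,"wx": 0,"wy": 0,"wz": 0},{"hand": 80,"x": 0,"y": 0,"z": 0,"wx": 0,"wy": 0,"wz": 0},{"hand": 80,"x": 0,"y": 0,"z": 0,"wx": 0,"wy": 0,"wz": 0},{"hand": 80,"x": 0,"y": 0,"z": -0.3,"wx": 0,"wy": 0,"wz": 0},{"hand": 80,"x": 0,"y": 0,"z": -0.7,"wx": 0,"wy": 0,"wz": 0},{"hand": 80,"x": 0,"y": 0,"z": -1,"wx": 0,"wy": 0,"wz": 0},{"hand": 80,"x": 0,"y": 0,"z": -1,"wx": 0,"wy": 0,"wz": 0},{"hand": 80,"x": 0,"y": 0,"z": -0.5,"wx": 0,"wy": 0,"wz": 0},{"hand": 80,"x": 0,"y": 0,"z": 0,"wx": 0,"wy": 0,"wz": 0},{"hand": 80,"x": 0,"y": 0,"z": 0,"wx": 0,"wy": 0,"wz": 0}])

```text
time_s: 17.9
position: [0.6624, -0.1527, 0.1484]
tcp_rot: [[0.995, -0.099, -0.001], [-0.099, -0.995, 0.0], [-0.001, -0.0, -1.0]]
force: [-0.2, -0.1, 0.6]
opening: 0.919
```

```bash
python3 -c "
from h import *
for n in ('scene','side','wrist'):
  uv(n,88,104,r=60);uv(n,46,58)
obj('scene',438,150,35,33,50);obj('side',438,153,35,30,50)
arc(438,153,110,-70,15)"
```

```text
scene 531 u [-25.3 -22.8   5.6  28.1  29. ] v [-26.7 -26.1  -1.4  24.9  26.5]
scene 634 u [-57.1 -48.6  40.6  63.3  64.2] v [-32.1 -31.6  -8.8  28.8  31.1]
side 310 u [-29.9 -28.4  -3.8  22.8  24.8] v [-25.7 -22.8   6.2  28.9  30.3]
side 499 u [-63.5 -62.  -27.2  57.4  60.4] v [-29.8 -25.7  17.   34.1  35.6]
wrist 4865 u [-27.1 -25.2   1.4  25.2  25.8] v [-26.7 -25.2  -0.4  24.9  26.4]
wrist 4240 u [-61.6 -59.6  38.   60.4  61.2] v [-32.  -30.3  -0.5  29.5  31. ]
scene 108 rect [442.2 153.8  40.   39.9   8. ] circ [442.7 153.   21.4] z [34.3 38.3 40.2]
side 299 rect [438.  155.8  39.5  40.8  12.8] circ [438.6 155.7  21.1] z [32.  36.8 39.3]
t18.3 pos mm [ 662.6 -152.8  148.1] phi -95.69 tilt [-0.0011  0.0005] F [-0.   0.5 -0.5] open 80.0mm j [-22.  39.  77.  -0.  64.  73.]
15 rows of [-0.51  -0.884  0.103] wz -1.71
```

The square box is within 0.5 mm of the long box's centre by wrist depth. The round box is at about (440.3, 154.8). I'll keep the jaw angle as it is.

>>> move_arm(moves=[{"hand": 80,"x": -0.77,"y": -0.87,"z": 0,"wx": 0,"wy": 0,"wz": 0},{"hand": 80,"x": -0.77,"y": -0.87,"z": 0,"wx": 0,"wy": 0,"wz": 0},{"hand": 80,"x": -0.77,"y": -0.87,"z": 0,"wx": 0,"wy": 0,"wz": 0},{"hand": 80,"x": -0.77,"y": -0.87,"z": 0,"wx": 0,"wy": 0,"wz": 0},{"hand": 80,"x": -0.77,"y": -0.87,"z": 0,"wx": 0,"wy": 0,"wz": 0},{"hand": 80,"x": -0.77,"y": -0.87,"z": 0,"wx": 0,"wy": 0,"wz": 0},{"hand": 80,"x": -0.77,"y": -0.87,"z": 0,"wx": 0,"wy": 0,"wz": 0},{"hand": 80,"x": -0.77,"y": -0.87,"z": 0,"wx": 0,"wy": 0,"wz": 0},{"hand": 80,"x": -0.77,"y": -0.87,"z": 0.3,"wx": 0,"wy": 0,"wz": 0},{"hand": 80,"x": -0.77,"y": -0.87,"z": 0.3,"wx": 0,"wy": 0,"wz": 0},{"hand": 80,"x": -0.77,"y": -0.87,"z": 0.3,"wx": 0,"wy": 0,"wz": 0},{"hand": 80,"x": -0.77,"y": -0.87,"z": 0.3,"wx": 0,"wy": 0,"wz": 0},{"hand": 80,"x": -0.77,"y": -0.87,"z": 0.3,"wx": 0,"wy": 0,"wz": 0},{"hand": 80,"x": 0,"y": 0,"z": 0,"wx": 0,"wy": 0,"wz": 0},{"hand": 80,"x": 0,"y": 0,"z": 0,"wx": 0,"wy": 0,"wz": 0},{"hand": 80,"x": 0,"y": 0,"z": 0,"wx": 0,"wy": 0,"wz": 0}])

```text
time_s: 19.9
position: [0.4435, 0.1528, 0.1117]
tcp_rot: [[0.995, -0.1, 0.002], [-0.1, -0.995, -0.0], [0.002, -0.0, -1.0]]
force: [0.5, 0.7, 0.4]
opening: 0.917
```

```bash
python3 -c "
from h import *
stm();obj('wrist',440.3,154.8,35,32,50);go(440.3,154.8,6,-95.7);snap('wrist','w5.png')"
```

```text
mean pos [443.16 152.65 111.6 ] std [0.33 0.09 0.08]
wrist 1880 rect [439.6 154.1  40.6  40.9  42.1] circ [439.2 154.2  21. ] z [35.6 36.9 38. ]
t20.2 pos mm [442.3 152.8 111.4] phi -95.74 tilt [0.0004 0.    ] F [-0.1 -0.2  0.6] open 79.9mm j [  5.  29. 110.  -0.  41. 101.]
wz total -0.04  after the turn:
shift units before turn [-0.087 -0.07   4.215]  after turn [-0.087 -0.07   4.215]
```

View pics/w5.png

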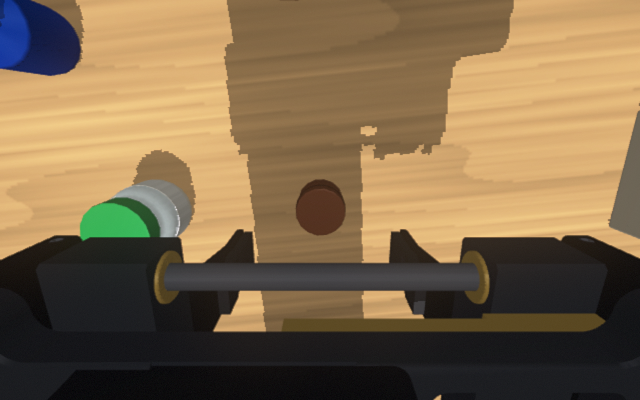

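The wrist picture shows the round box at pixel (320,207), central between the fingers. The jar on the left is clear of the gripper body.

>>> move_arm(moves=[{"hand": 80,"x": -0.13,"y": -0.05,"z": 0.6,"wx": 0,"wy": 0,"wz": 0},{"hand": 80,"x": 0,"y": 0,"z": 0.9,"wx": 0,"wy": 0,"wz": 0},{"hand": 80,"x": 0,"y": 0,"z": 0.9,"wx": 0,"wy": 0,"wz": 0},{"hand": 80,"x": 0,"y": 0,"z": 0.8,"wx": 0,"wy": 0,"wz": 0},{"hand": 80,"x": 0,"y": 0,"z": 0.6,"wx": 0,"wy": 0,"wz": 0},{"hand": 80,"x": 0,"y": 0,"z": 0.35,"wx": 0,"wy": 0,"wz": 0},{"hand": 80,"x": 0,"y": 0,"z": 0,"wx": 0,"wy": 0,"wz": 0},{"hand": 35,"x": 0,"y": 0,"z": 0,"wx": 0,"wy": 0,"wz": 0},{"hand": 35,"x": 0,"y": 0,"z": 0,"wx": 0,"wy": 0,"wz": 0},{"hand": 35,"x": 0,"y": 0,"z": 0,"wx": 0,"wy": 0,"wz": 0},{"hand": 35,"x": 0,"y": 0,"z": 0,"wx": 0,"wy": 0,"wz": 0},{"hand": 35,"x": 0,"y": 0,"z": 0,"wx": 0,"wy": 0,"wz": 0},{"hand": 35,"x": 0,"y": 0,"z": 0,"wx": 0,"wy": 0,"wz": 0},{"hand": 35,"x": 0,"y": 0,"z": 0,"wx": 0,"wy": 0,"wz": 0},{"hand": 35,"x": 0,"y": 0,"z": 0,"wx": 0,"wy": 0,"wz": 0}])

```text
time_s: 21.8
position: [0.4389, 0.1548, 0.0078]
tcp_rot: [[0.995, -0.099, 0.0], [-0.099, -0.995, 0.0], [0.0, -0.0, -1.0]]
force: [-0.5, 0.0, 5.1]
opening: 0.478
```

```bash
python3 -c "
from h import *
stm();st()"
```

```text
mean pos [438.9  154.82   7.78] std [0.01 0.   0.01]
t22.1 pos mm [438.9 154.8   7.8] phi -95.69 tilt [0.0003 0.    ] F [-0.2 -1.1  6.1] open 41.4mm j [  6.  41. 113.  -0.  25. 101.]
```

>>> move_arm(moves=[{"hand": 35,"x": 0,"y": 0,"z": -0.3,"wx": 0,"wy": 0,"wz": 0},{"hand": 35,"x": 0,"y": 0,"z": -0.7,"wx": 0,"wy": 0,"wz": 0},{"hand": 35,"x": 0,"y": 0,"z": -1,"wx": 0,"wy": 0,"wz": 0},{"hand": 35,"x": 0,"y": 0,"z": -1,"wx": 0,"wy": 0,"wz": 0},{"hand": 35,"x": 0.39,"y": 0.44,"z": -1,"wx": 0,"wy": 0,"wz": 0},{"hand": 35,"x": 0.78,"y": 0.87,"z": -0.7,"wx": 0,"wy": 0,"wz": 0},{"hand": 35,"x": 0.78,"y": 0.87,"z": -0.3,"wx": 0,"wy": 0,"wz": 0},{"hand": 35,"x": 0.78,"y": 0.87,"z": 0,"wx": 0,"wy": 0,"wz": 0},{"hand": 35,"x": 0.78,"y": 0.87,"z": 0,"wx": 0,"wy": 0,"wz": 0},{"hand": 35,"x": 0.78,"y": 0.87,"z": 0,"wx": 0,"wy": 0,"wz": 0},{"hand": 35,"x": 0.78,"y": 0.87,"z": 0,"wx": 0,"wy": 0,"wz": 0},{"hand": 35,"x": 0.78,"y": 0.87,"z": 0,"wx": 0,"wy": 0,"wz": 0},{"hand": 35,"x": 0.78,"y": 0.87,"z": 0,"wx": 0,"wy": 0,"wz": 0},{"hand": 35,"x": 0.78,"y": 0.87,"z": 0,"wx": 0,"wy": 0,"wz": 0},{"hand": 35,"x": 0.78,"y": 0.87,"z": 0,"wx": 0,"wy": 0,"wz": 0},{"hand": 35,"x": 0.78,"y": 0.87,"z": 0,"wx": 0,"wy": 0,"wz": 0},{"hand": 35,"x": 0.78,"y": 0.87,"z": 0,"wx": 0,"wy": 0,"wz": 0},{"hand": 35,"x": 0.39,"y": 0.44,"z": 0,"wx": 0,"wy": 0,"wz": 0},{"hand": 35,"x": 0,"y": 0,"z": 0,"wx": 0,"wy": 0,"wz": 0},{"hand": 35,"x": 0,"y": 0,"z": 0,"wx": 0,"wy": 0,"wz": 0}])

```text
time_s: 24.1
position: [0.6619, -0.1513, 0.1319]
tcp_rot: [[0.995, -0.1, -0.002], [-0.1, -0.995, 0.001], [-0.002, -0.001, -1.0]]
force: [0.4, 0.0, -0.1]
opening: 0.478
```

```bash
python3 -c "
from h import *
m=stm();zt=m[2]-7.8+38
uv('wrist',zt-4,zt+4,r=32);uv('wrist',90,100,r=50);uv('wrist',46,58)
go(664,-153.2,104.5,-95.7);snap('wrist','w6.png')"
```

```text
mean pos [ 661.95 -150.75  132.27] std [0.24 0.25 0.23]
wrist 3147 u [-21.9 -20.1   6.9  17.2  18.2] v [-28.6 -24.2   1.3  25.1  29.8]
wrist 2596 u [-9.4 -4.2 15.  25.5 25.9] v [-26.8 -25.6  -1.7  25.4  26.6]
wrist 3662 u [21.7 25.7 43.1 60.3 61. ] v [-32.  -30.2  -0.   29.5  31.2]
t24.6 pos mm [ 662.9 -151.5  132.7] phi -95.66 tilt [-0.  0.] F [ 0.1  1.3 -0.2] open 41.3mm j [-22.  40.  78.  -0.  62.  73.]
wz total 0.04  after the turn:
shift units before turn [0.052 0.063 1.128]  after turn [0.052 0.063 1.128]
```

View pics/w6.png

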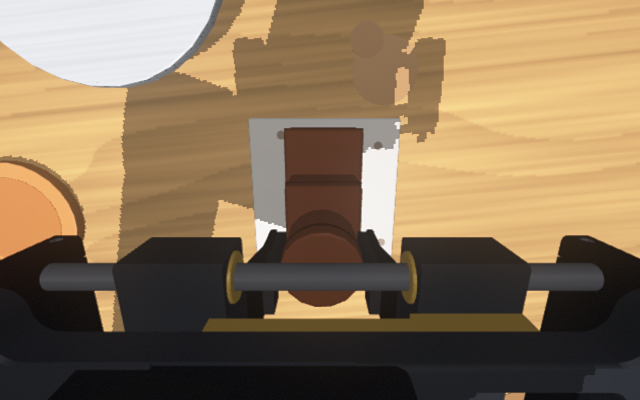

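The wrist picture shows the round box held upright at (320,265) with the square and long boxes lined up beyond it. It needs about +1.8 mm in u and -1.6 mm in v.

>>> move_arm(moves=[{"hand": 35,"x": 0.07,"y": 0.065,"z": 0.3,"wx": 0,"wy": 0,"wz": 0},{"hand": 35,"x": 0,"y": 0,"z": 0.4,"wx": 0,"wy": 0,"wz": 0},{"hand": 35,"x": 0,"y": 0,"z": 0.2,"wx": 0,"wy": 0,"wz": 0},{"hand": 35,"x": 0,"y": 0,"z": 0.1,"wx": 0,"wy": 0,"wz": 0},{"hand": 35,"x": 0,"y": 0,"z": 0,"wx": 0,"wy": 0,"wz": 0},{"hand": 35,"x": 0,"y": 0,"z": 0,"wx": 0,"wy": 0,"wz": 0},{"hand": 35,"x": 0,"y": 0,"z": 0,"wx": 0,"wy": 0,"wz": 0}])

```text
time_s: 25.3
position: [0.6649, -0.1538, 0.1079]
tcp_rot: [[0.995, -0.099, 0.001], [-0.099, -0.995, -0.0], [0.001, 0.0, -1.0]]
force: [-0.6, 0.2, -0.4]
opening: 0.478
```

```bash
python3 -c "
from h import *
m=stm();zt=m[2]-7.8+38
uv('wrist',zt-4,zt+3,r=32);uv('wrist',91,99,r=50);uv('wrist',46,58)
go(664,-153.2,104,-95.7)"
```

```text
mean pos [ 664.77 -153.78  107.91] std [0.07 0.03 0.05]
wrist 3071 u [-19.6 -17.8   9.1  19.4  20.4] v [-29.  -24.   -0.8  23.4  28.6]
wrist 1975 u [ 2.2  5.4 19.5 25.6 25.9] v [-26.8 -25.7   0.6  25.3  26.4]
wrist 4553 u [20.5 25.3 43.  60.6 61.3] v [-32.  -30.3  -0.6  29.4  31. ]
t25.8 pos mm [ 664.6 -153.7  107.6] phi -95.69 tilt [ 0.0001 -0.0001] F [-0.4 -0.6 -0.4] open 41.2mm j [-22.  42.  79.  -0.  59.  73.]
wz total 0.01  after the turn:
shift units before turn [-0.024 -0.019  0.146]  after turn [-0.024 -0.019  0.146]
```

>>> move_arm(moves=[{"hand": 35,"x": 0,"y": -0.02,"z": 0.08,"wx": 0,"wy": 0,"wz": 0},{"hand": 35,"x": 0,"y": 0,"z": 0.06,"wx": 0,"wy": 0,"wz": 0},{"hand": 35,"x": 0,"y": 0,"z": 0.03,"wx": 0,"wy": 0,"wz": 0},{"hand": 35,"x": 0,"y": 0,"z": 0,"wx": 0,"wy": 0,"wz": 0},{"hand": 35,"x": 0,"y": 0,"z": 0,"wx": 0,"wy": 0,"wz": 0},{"hand": 46,"x": 0,"y": 0,"z": 0,"wx": 0,"wy": 0,"wz": 0},{"hand": 52,"x": 0,"y": 0,"z": 0,"wx": 0,"wy": 0,"wz": 0},{"hand": 65,"x": 0,"y": 0,"z": 0,"wx": 0,"wy": 0,"wz": 0},{"hand": 70,"x": 0,"y": 0,"z": 0,"wx": 0,"wy": 0,"wz": 0},{"hand": 70,"x": 0,"y": 0,"z": -0.3,"wx": 0,"wy": 0,"wz": 0},{"hand": 70,"x": 0,"y": 0,"z": -0.7,"wx": 0,"wy": 0,"wz": 0},{"hand": 70,"x": 0,"y": 0,"z": -1,"wx": 0,"wy": 0,"wz": 0},{"hand": 70,"x": 0,"y": 0,"z": -1,"wx": 0,"wy": 0,"wz": 0},{"hand": 70,"x": 0,"y": 0,"z": -0.5,"wx": 0,"wy": 0,"wz": 0},{"hand": 70,"x": 0,"y": 0,"z": 0,"wx": 0,"wy": 0,"wz": 0},{"hand": 70,"x": 0,"y": 0,"z": 0,"wx": 0,"wy": 0,"wz": 0}])

```text
time_s: 27.35
position: [0.6641, -0.153, 0.1903]
tcp_rot: [[0.995, -0.099, -0.001], [-0.099, -0.995, 0.0], [-0.001, -0.0, -1.0]]
force: [0.9, 0.3, 0.1]
opening: 0.809
```

```bash
python3 -c "
from h import *
stm()
for n in ('wrist','scene','side'):
  uv(n,127,142,r=40);uv(n,88,101,r=50);uv(n,46,58)
obj('wrist',664,-153,30,127,142)
arc(595.7,361,150,-95.7,20)
obj('scene',595.7,361,35,60,80);obj('side',595.7,361,35,60,80)
obj('scene',595.7,361,35,10,45);obj('side',595.7,361,35,10,45)"
```

```text
mean pos [ 663.77 -152.89  189.42] std [0.2  0.08 0.44]
wrist 2210 u [-19.4 -17.1   1.5  18.9  20.3] v [-20.4 -18.2  -0.6  17.5  19.3]
wrist 1270 u [-27.3 -24.3  17.6  25.8  26. ] v [-27.1 -26.2   1.   26.1  26.7]
wrist 3051 u [-60.7 -59.   38.6  60.1  61. ] v [-32.1 -31.1  -0.9  29.7  31.5]
scene 267 u [-16.8 -15.3   5.3  22.4  23.2] v [-20.2 -19.   -0.9  17.1  19.5]
scene 273 u [-24.1 -20.   20.2  28.6  29.1] v [-27.  -26.5 -11.4  25.2  26.7]
scene 631 u [-57.4 -49.4  40.5  63.4  64.4] v [-32.1 -31.5  -9.3  29.   31.1]
side 150 u [-22.  -20.1  -2.7  15.9  17.8] v [-16.3 -14.8   5.9  21.6  23. ]
side 197 u [-29.2 -28.3 -14.   22.   25. ] v [-25.2 -21.7  18.2  28.7  30. ]
side 489 u [-64.1 -62.1 -27.9  56.6  59.4] v [-31.  -25.3  18.4  33.8  35.6]
wrist 2179 rect [ 665.3 -153.    40.5   40.8   84.8] circ [ 665.1 -153.3   20.8] z [131.5 132.9 133.9]
t28.1 pos mm [ 664.6 -153.2  190.9] phi -95.69 tilt [ 0.0001 -0.0001] F [ 0.  -0.2  0.1] open 69.6mm j [-22.  37.  75.  -0.  68.  73.]
20 rows of [-0.239 -1.01   0.082] wz 0.00
scene 83 rect [598.4 362.1  28.6  29.7   0.7] circ [599.2 360.8  16.5] z [61.1 71.4 73.8]
side 246 rect [594.  361.   30.8  29.4  78.1] circ [594.9 361.3  16.2] z [61.8 70.8 72.8]
scene 188 rect [604.7 350.1  51.9  29.3  33.4] circ [598.8 359.1  26.2] z [11.7 26.5 42.6]
side 355 rect [586.8 373.5  51.6  25.7  32.8] circ [593.3 363.4  25.8] z [11.9 28.3 43.7]
```

The stack is centred to within about 0.5 mm at every level by wrist depth, and the top is at 133 mm (134 expected). On to the vase at about (597, 361).

>>> move_arm(moves=[{"hand": 87,"x": -0.12,"y": -0.5,"z": 0,"wx": 0,"wy": 0,"wz": 0},{"hand": 87,"x": -0.23,"y": -1,"z": 0,"wx": 0,"wy": 0,"wz": 0},{"hand": 87,"x": -0.23,"y": -1,"z": 0,"wx": 0,"wy": 0,"wz": 0},{"hand": 87,"x": -0.23,"y": -1,"z": 0,"wx": 0,"wy": 0,"wz": 0},{"hand": 87,"x": -0.23,"y": -1,"z": 0,"wx": 0,"wy": 0,"wz": 0},{"hand": 87,"x": -0.23,"y": -1,"z": 0,"wx": 0,"wy": 0,"wz": 0},{"hand": 87,"x": -0.23,"y": -1,"z": 0,"wx": 0,"wy": 0,"wz": 0},{"hand": 87,"x": -0.23,"y": -1,"z": 0,"wx": 0,"wy": 0,"wz": 0},{"hand": 87,"x": -0.23,"y": -1,"z": 0,"wx": 0,"wy": 0,"wz": 0},{"hand": 87,"x": -0.23,"y": -1,"z": 0,"wx": 0,"wy": 0,"wz": 0},{"hand": 87,"x": -0.23,"y": -1,"z": 0,"wx": 0,"wy": 0,"wz": 0},{"hand": 87,"x": -0.23,"y": -1,"z": 0,"wx": 0,"wy": 0,"wz": 0},{"hand": 87,"x": -0.23,"y": -1,"z": 0,"wx": 0,"wy": 0,"wz": 0},{"hand": 87,"x": -0.23,"y": -1,"z": 0,"wx": 0,"wy": 0,"wz": 0},{"hand": 87,"x": -0.23,"y": -1,"z": 0,"wx": 0,"wy": 0,"wz": 0},{"hand": 87,"x": -0.23,"y": -1,"z": 0,"wx": 0,"wy": 0,"wz": 0},{"hand": 87,"x": -0.23,"y": -1,"z": 0.3,"wx": 0,"wy": 0,"wz": 0},{"hand": 87,"x": -0.23,"y": -1,"z": 0.5,"wx": 0,"wy": 0,"wz": 0},{"hand": 87,"x": -0.23,"y": -1,"z": 0.5,"wx": 0,"wy": 0,"wz": 0},{"hand": 87,"x": -0.23,"y": -1,"z": 0.5,"wx": 0,"wy": 0,"wz": 0}])

```text
time_s: 30.35
position: [0.6001, 0.3448, 0.1455]
tcp_rot: [[0.995, -0.099, -0.0], [-0.099, -0.995, 0.0], [-0.0, -0.0, -1.0]]
force: [0.2, -0.3, 0.6]
opening: 1.001
```

>>> move_arm(moves=[{"hand": 87,"x": -0.12,"y": -0.7,"z": 0.3,"wx": 0,"wy": 0,"wz": 0},{"hand": 87,"x": 0,"y": 0,"z": 0,"wx": 0,"wy": 0,"wz": 0},{"hand": 87,"x": 0,"y": 0,"z": 0,"wx": 0,"wy": 0,"wz": 0},{"hand": 87,"x": 0,"y": 0,"z": 0,"wx": 0,"wy": 0,"wz": 0}])

```text
time_s: 30.75
position: [0.6006, 0.3598, 0.1391]
tcp_rot: [[0.995, -0.1, 0.001], [-0.1, -0.995, -0.0], [0.001, 0.0, -1.0]]
force: [0.3, 0.8, -0.3]
opening: 0.994
```

```bash
python3 -c "
from h import *
stm();obj('wrist',597,361,35,66,80);obj('wrist',597,361,40,10,56);go(596.7,361,11,-95.7);snap('wrist','w7.png')"
```

```text
mean pos [600.69 359.73 139.07] std [0.09 0.11 0.11]
wrist 1070 rect [595.5 361.2  30.   30.3  83.7] circ [595.4 361.2  15.4] z [69.9 71.  72. ]
wrist 1704 rect [595.7 361.3  50.6  51.4  82.1] circ [595.5 361.3  25.9] z [20.7 49.5 54.9]
t31.1 pos mm [600.2 360.4 138.5] phi -95.72 tilt [0.0002 0.0001] F [-0.5 -0.4 -1.3] open 86.9mm j [ 22.  41.  74.  -0.  64. 118.]
wz total -0.02  after the turn:
shift units before turn [-0.143 -0.011  5.101]  after turn [-0.143 -0.011  5.101]
```

View pics/w7.png

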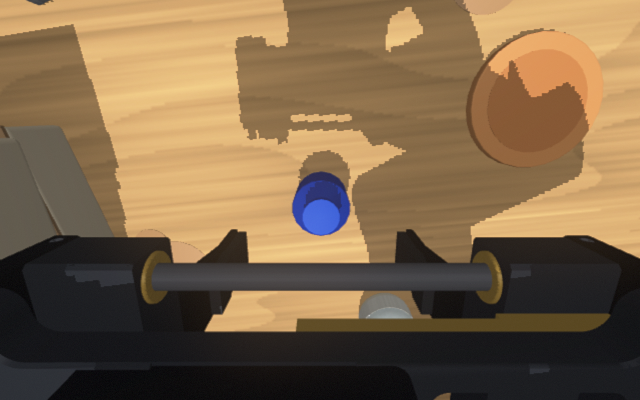

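The wrist picture shows the vase at pixel (321,205), on the tool's centre line. Wrist depth puts it at (595.5, 361.3).

>>> move_arm(moves=[{"hand": 87,"x": -0.2,"y": -0.03,"z": 0.5,"wx": 0,"wy": 0,"wz": 0},{"hand": 87,"x": 0,"y": 0,"z": 0.9,"wx": 0,"wy": 0,"wz": 0},{"hand": 87,"x": 0,"y": 0,"z": 0.9,"wx": 0,"wy": 0,"wz": 0},{"hand": 87,"x": 0,"y": 0,"z": 0.9,"wx": 0,"wy": 0,"wz": 0},{"hand": 87,"x": 0,"y": 0,"z": 0.9,"wx": 0,"wy": 0,"wz": 0},{"hand": 87,"x": 0,"y": 0,"z": 0.6,"wx": 0,"wy": 0,"wz": 0},{"hand": 87,"x": 0,"y": 0,"z": 0.4,"wx": 0,"wy": 0,"wz": 0},{"hand": 87,"x": 0,"y": 0,"z": 0,"wx": 0,"wy": 0,"wz": 0},{"hand": 45,"x": 0,"y": 0,"z": 0,"wx": 0,"wy": 0,"wz": 0},{"hand": 45,"x": 0,"y": 0,"z": 0,"wx": 0,"wy": 0,"wz": 0},{"hand": 45,"x": 0,"y": 0,"z": 0,"wx": 0,"wy": 0,"wz": 0},{"hand": 45,"x": 0,"y": 0,"z": 0,"wx": 0,"wy": 0,"wz": 0},{"hand": 45,"x": 0,"y": 0,"z": 0,"wx": 0,"wy": 0,"wz": 0},{"hand": 45,"x": 0,"y": 0,"z": 0,"wx": 0,"wy": 0,"wz": 0},{"hand": 45,"x": 0,"y": 0,"z": 0,"wx": 0,"wy": 0,"wz": 0},{"hand": 45,"x": 0,"y": 0,"z": 0,"wx": 0,"wy": 0,"wz": 0}])

```text
time_s: 32.8
position: [0.5953, 0.3619, 0.0113]
tcp_rot: [[0.995, -0.099, 0.0], [-0.099, -0.995, -0.0], [0.0, 0.0, -1.0]]
force: [-0.6, -1.0, 4.4]
opening: 0.587
```

```bash
python3 -c "
from h import *
stm();go(665.5,156,80,-95.7)"
```

```text
mean pos [595.25 361.91  11.26] std [0.02 0.01 0.02]
t33.1 pos mm [595.2 361.9  11.3] phi -95.68 tilt [ 0.0004 -0.0001] F [-0.4 -1.4  6.1] open 51.2mm j [ 22.  50.  78.  -0.  51. 118.]
wz total 0.02  after the turn:
shift units before turn [ 3.613  7.918 -2.748]  after turn [ 3.615  7.917 -2.748]
```

>>> move_arm(moves=[{"hand": 45,"x": 0,"y": 0,"z": -0.3,"wx": 0,"wy": 0,"wz": 0},{"hand": 45,"x": 0,"y": 0,"z": -0.6,"wx": 0,"wy": 0,"wz": 0},{"hand": 45,"x": 0,"y": 0,"z": -0.8,"wx": 0,"wy": 0,"wz": 0},{"hand": 45,"x": 0,"y": 0,"z": -0.7,"wx": 0,"wy": 0,"wz": 0},{"hand": 45,"x": 0.18,"y": 0.4,"z": -0.4,"wx": 0,"wy": 0,"wz": 0},{"hand": 45,"x": 0.36,"y": 0.79,"z": 0,"wx": 0,"wy": 0,"wz": 0},{"hand": 45,"x": 0.36,"y": 0.79,"z": 0,"wx": 0,"wy": 0,"wz": 0},{"hand": 45,"x": 0.36,"y": 0.79,"z": 0,"wx": 0,"wy": 0,"wz": 0},{"hand": 45,"x": 0.36,"y": 0.79,"z": 0,"wx": 0,"wy": 0,"wz": 0},{"hand": 45,"x": 0.36,"y": 0.79,"z": 0,"wx": 0,"wy": 0,"wz": 0},{"hand": 45,"x": 0.36,"y": 0.79,"z": 0,"wx": 0,"wy": 0,"wz": 0},{"hand": 45,"x": 0.36,"y": 0.79,"z": 0,"wx": 0,"wy": 0,"wz": 0},{"hand": 45,"x": 0.36,"y": 0.79,"z": 0,"wx": 0,"wy": 0,"wz": 0},{"hand": 45,"x": 0.36,"y": 0.79,"z": 0,"wx": 0,"wy": 0,"wz": 0},{"hand": 45,"x": 0.18,"y": 0.4,"z": 0,"wx": 0,"wy": 0,"wz": 0},{"hand": 45,"x": 0,"y": 0,"z": 0,"wx": 0,"wy": 0,"wz": 0},{"hand": 45,"x": 0,"y": 0,"z": 0,"wx": 0,"wy": 0,"wz": 0},{"hand": 45,"x": 0,"y": 0,"z": 0,"wx": 0,"wy": 0,"wz": 0}])

```text
time_s: 34.9
position: [0.6644, 0.1573, 0.0808]
tcp_rot: [[0.995, -0.098, -0.001], [-0.098, -0.995, 0.0], [-0.001, -0.0, -1.0]]
force: [0.4, -0.5, -1.2]
opening: 0.588
```

```bash
cat >> h.py <<'E'
def fitc(n,cx,cy,r,rad,lo,hi):
    # least-squares of points outside the disc edge: robust circle fit of fixed radius to the hull
    from scipy.optimize import least_squares
    W,C,c,T=cloud(n);m=(W[:,2]*1000>lo)&(W[:,2]*1000<hi);d=W[m][:,:2]*1000;d=d[np.hypot(d[:,0]-cx,d[:,1]-cy)<r]
    a=np.arctan2(d[:,1]-cy,d[:,0]-cx);rr=np.hypot(d[:,0]-cx,d[:,1]-cy);E=[]
    for k in np.arange(-180,180,5):
        s=(abs(np.degrees(a)-k)<2.5)
        if s.sum()>3:
            i=np.argsort(rr[s])[-2]; E.append(d[s][i])
    E=np.array(E);q=least_squares(lambda p:np.hypot(E[:,0]-p[0],E[:,1]-p[1])-rad,[cx,cy],loss="soft_l1",f_scale=1)
    res=np.hypot(E[:,0]-q.x[0],E[:,1]-q.x[1])-rad
    print(n,"circle",q.x.round(1),"edge pts",len(E),"good",int((abs(res)<2.5).sum()))
E
python3 -c "
from h import *
stm()
for n in ('wrist','scene','side'): fitc(n,666,156,75,60,7,17)
go(665.5,156,24.5,-95.7);snap('wrist','w8.png')"
```

```text
mean pos [664.57 157.29  80.78] std [0.13 0.13 0.02]
wrist circle [664.8 155.7] edge pts 50 good 46
scene circle [669.2 153.8] edge pts 72 good 29
side circle [663.4 158.5] edge pts 72 good 44
t35.4 pos mm [665.  156.5  80.8] phi -95.67 tilt [-0.  0.] F [ 0.2 -0.5 -1.7] open 51.2mm j [  4.  44.  79.   0.  57. 100.]
wz total 0.03  after the turn:
shift units before turn [0.024 0.019 2.252]  after turn [0.024 0.019 2.252]
```

View pics/w8.png

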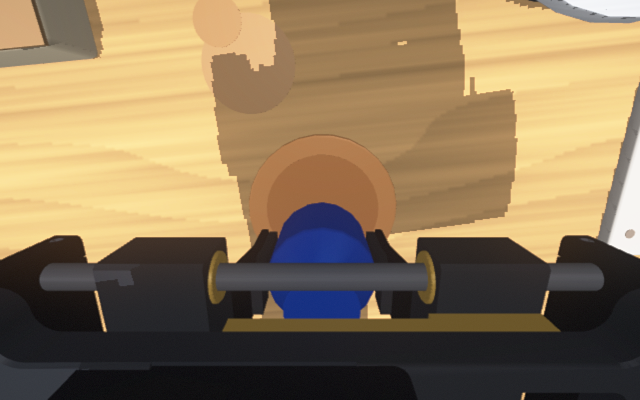

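The wrist picture shows the vase upright over the disc (disc columns 248–396, vase centred at 321). I'm lowering it.

>>> move_arm(moves=[{"hand": 45,"x": 0.02,"y": 0.02,"z": 0.5,"wx": 0,"wy": 0,"wz": 0},{"hand": 45,"x": 0,"y": 0,"z": 0.7,"wx": 0,"wy": 0,"wz": 0},{"hand": 45,"x": 0,"y": 0,"z": 0.6,"wx": 0,"wy": 0,"wz": 0},{"hand": 45,"x": 0,"y": 0,"z": 0.3,"wx": 0,"wy": 0,"wz": 0},{"hand": 45,"x": 0,"y": 0,"z": 0.1,"wx": 0,"wy": 0,"wz": 0},{"hand": 45,"x": 0,"y": 0,"z": 0.04,"wx": 0,"wy": 0,"wz": 0},{"hand": 45,"x": 0,"y": 0,"z": 0,"wx": 0,"wy": 0,"wz": 0},{"hand": 45,"x": 0,"y": 0,"z": 0,"wx": 0,"wy": 0,"wz": 0}])

```text
time_s: 36.2
position: [0.6661, 0.1558, 0.0256]
tcp_rot: [[0.995, -0.099, 0.002], [-0.099, -0.995, 0.0], [0.002, -0.0, -1.0]]
force: [-0.0, -0.9, -1.4]
opening: 0.589
```

```bash
python3 -c "
from h import *
stm();go(665.2,156.1,23,-95.7);fitc('wrist',666,156,75,60,7,17)"
```

```text
mean pos [665.91 155.78  25.45] std [0.15 0.01 0.13]
t36.5 pos mm [665.6 155.8  25.1] phi -95.69 tilt [0.0005 0.0001] F [-0.5  0.9 -1.5] open 51.6mm j [  4.  48.  80.   0.  51. 100.]
wz total 0.01  after the turn:
shift units before turn [-0.018 -0.012  0.085]  after turn [-0.018 -0.012  0.085]
wrist circle [664.9 155.7] edge pts 50 good 49
```

>>> move_arm(moves=[{"hand": 45,"x": -0.03,"y": 0,"z": 0.05,"wx": 0,"wy": 0,"wz": 0},{"hand": 45,"x": 0,"y": 0,"z": 0.04,"wx": 0,"wy": 0,"wz": 0},{"hand": 45,"x": 0,"y": 0,"z": 0.02,"wx": 0,"wy": 0,"wz": 0},{"hand": 45,"x": 0,"y": 0,"z": 0,"wx": 0,"wy": 0,"wz": 0},{"hand": 45,"x": 0,"y": 0,"z": 0,"wx": 0,"wy": 0,"wz": 0},{"hand": 56,"x": 0,"y": 0,"z": 0,"wx": 0,"wy": 0,"wz": 0},{"hand": 62,"x": 0,"y": 0,"z": 0,"wx": 0,"wy": 0,"wz": 0},{"hand": 75,"x": 0,"y": 0,"z": 0,"wx": 0,"wy": 0,"wz": 0},{"hand": 80,"x": 0,"y": 0,"z": 0,"wx": 0,"wy": 0,"wz": 0},{"hand": 80,"x": 0,"y": 0,"z": -0.3,"wx": 0,"wy": 0,"wz": 0},{"hand": 80,"x": 0,"y": 0,"z": -0.7,"wx": 0,"wy": 0,"wz": 0},{"hand": 80,"x": 0,"y": 0,"z": -1,"wx": 0,"wy": 0,"wz": 0},{"hand": 80,"x": 0,"y": 0,"z": -1,"wx": 0,"wy": 0,"wz": 0},{"hand": 80,"x": 0,"y": 0,"z": -1,"wx": 0,"wy": 0,"wz": 0},{"hand": 80,"x": 0,"y": 0,"z": -1,"wx": 0,"wy": 0,"wz": 0},{"hand": 80,"x": 0,"y": 0,"z": -1,"wx": 0,"wy": 0,"wz": 0},{"hand": 80,"x": 0,"y": 0,"z": -0.5,"wx": 0,"wy": 0,"wz": 0},{"hand": 80,"x": 0,"y": 0,"z": 0,"wx": 0,"wy": 0,"wz": 0}])

```text
time_s: 38.35
position: [0.6664, 0.156, 0.1881]
tcp_rot: [[0.995, -0.099, 0.006], [-0.099, -0.995, 0.0], [0.006, -0.001, -1.0]]
force: [-0.4, -0.5, -0.0]
opening: 0.919
```

```bash
python3 -c "
from h import *
stm();st();fitc('wrist',666,156,75,60,7,17);obj('wrist',665,156,30,78,92);obj('wrist',665,156,32,40,66)
# cone pack: block
for n in ('scene','side'): obj(n,450.7,-310,45,24,34);obj(n,450.7,-310,45,45,70);obj(n,450.7,-310,45,8,34)
snap('scene','s3.png',(120,130,520,330),2)"
```

```text
mean pos [664.47 155.78 184.61] std [1.03 0.12 1.89]
t38.6 pos mm [663.8 155.7 182.8] phi -95.69 tilt [-0.0032 -0.0002] F [0.1 0.4 0.5] open 79.4mm j [  4.  37.  75.  -0.  68. 100.]
wrist circle [665.6 155.7] edge pts 72 good 72
wrist 863 rect [664.8 155.5  29.9  29.6  85. ] circ [664.7 155.8  15.5] z [81.9 83.  84. ]
wrist 1152 rect [664.9 155.5  50.3  51.7  85.7] circ [664.9 155.7  26. ] z [49.7 61.6 65.5]
scene 211 rect [ 453.4 -310.5   63.4   33.7    0.6] circ [ 453.3 -310.    34.3] z [25.8 30.3 32.4]
scene 67 rect [ 452.8 -310.3   46.2    8.9    0.5] circ [ 452.9 -311.4   23.2] z [46.  54.7 63. ]
scene 302 rect [ 453.8 -310.3   65.9   34.     1. ] circ [ 453.3 -309.5   35.1] z [10.4 29.4 32.3]
side 159 rect [ 449.  -308.4   36.7   62.5   89.9] circ [ 448.6 -308.    34.1] z [25.  28.5 32.6]
side 50 rect [ 448.7 -309.2   14.5   47.1   87.4] circ [ 448.8 -308.6   23.9] z [45.6 53.  61.3]
side 285 rect [ 448.6 -306.9   64.    39.     5.5] circ [ 448.3 -308.    34.9] z [ 9.3 26.2 31.9]
```

View pics/s3.png

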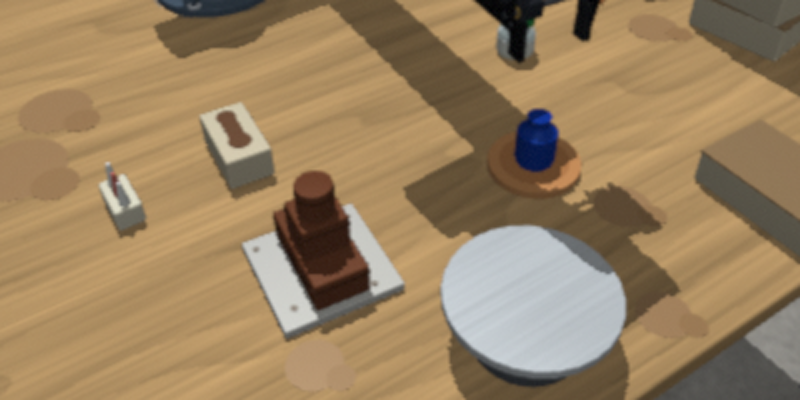

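The scene picture shows the stack at crop (315,240) and the vase standing in the middle of the disc at crop (535,150). Wrist depth puts the vase within 0.6 mm of the bat centre. Now the cone pack at about (451, -309.3).

```bash
python3 -c "
from h import *
stm();arc(451,-309.3,120,-89.7,21)"
```

```text
mean pos [664.76 155.8  184.6 ] std [0.01 0.01 0.03]
t39.5 pos mm [664.7 155.8 184.6] phi -95.69 tilt [ 0.0001 -0.    ] F [0.4 0.6 0.3] open 80.2mm j [  4.  37.  75.  -0.  68. 100.]
21 rows of [-0.363  0.905  0.123] wz -0.29
```

>>> move_arm(moves=[{"hand": 80,"x": -0.36,"y": 0.9,"z": 0,"wx": 0,"wy": 0,"wz": -0.29},{"hand": 80,"x": -0.36,"y": 0.9,"z": 0,"wx": 0,"wy": 0,"wz": -0.29},{"hand": 80,"x": -0.36,"y": 0.9,"z": 0,"wx": 0,"wy": 0,"wz": -0.29},{"hand": 80,"x": -0.36,"y": 0.9,"z": 0,"wx": 0,"wy": 0,"wz": -0.29},{"hand": 80,"x": -0.36,"y": 0.9,"z": 0,"wx": 0,"wy": 0,"wz": -0.29},{"hand": 80,"x": -0.36,"y": 0.9,"z": 0,"wx": 0,"wy": 0,"wz": -0.29},{"hand": 80,"x": -0.36,"y": 0.9,"z": 0,"wx": 0,"wy": 0,"wz": -0.29},{"hand": 80,"x": -0.36,"y": 0.9,"z": 0,"wx": 0,"wy": 0,"wz": -0.29},{"hand": 80,"x": -0.36,"y": 0.9,"z": 0,"wx": 0,"wy": 0,"wz": -0.29},{"hand": 80,"x": -0.36,"y": 0.9,"z": 0,"wx": 0,"wy": 0,"wz": -0.29},{"hand": 80,"x": -0.36,"y": 0.9,"z": 0,"wx": 0,"wy": 0,"wz": -0.29},{"hand": 80,"x": -0.36,"y": 0.9,"z": 0,"wx": 0,"wy": 0,"wz": -0.29},{"hand": 80,"x": -0.36,"y": 0.9,"z": 0,"wx": 0,"wy": 0,"wz": -0.29},{"hand": 80,"x": -0.36,"y": 0.9,"z": 0,"wx": 0,"wy": 0,"wz": -0.29},{"hand": 80,"x": -0.36,"y": 0.9,"z": 0,"wx": 0,"wy": 0,"wz": -0.29},{"hand": 80,"x": -0.36,"y": 0.9,"z": 0,"wx": 0,"wy": 0,"wz": -0.29},{"hand": 80,"x": -0.36,"y": 0.9,"z": 0.3,"wx": 0,"wy": 0,"wz": -0.29},{"hand": 80,"x": -0.36,"y": 0.9,"z": 0.5,"wx": 0,"wy": 0,"wz": -0.29},{"hand": 80,"x": -0.36,"y": 0.9,"z": 0.6,"wx": 0,"wy": 0,"wz": -0.29},{"hand": 80,"x": -0.36,"y": 0.9,"z": 0.6,"wx": 0,"wy": 0,"wz": -0.29}])

```text
time_s: 41.45
position: [0.4619, -0.2854, 0.1345]
tcp_rot: [[1.0, 0.002, 0.001], [0.002, -1.0, -0.001], [0.001, 0.001, -1.0]]
force: [0.2, 0.1, -0.1]
opening: 0.92
```

>>> move_arm(moves=[{"hand": 80,"x": -0.36,"y": 0.9,"z": 0.5,"wx": 0,"wy": 0,"wz": -0.29},{"hand": 80,"x": 0,"y": 0,"z": 0,"wx": 0,"wy": 0,"wz": 0},{"hand": 80,"x": 0,"y": 0,"z": 0,"wx": 0,"wy": 0,"wz": 0},{"hand": 80,"x": 0,"y": 0,"z": 0,"wx": 0,"wy": 0,"wz": 0}])

```text
time_s: 41.85
position: [0.4535, -0.3061, 0.1226]
tcp_rot: [[1.0, 0.007, 0.001], [0.007, -1.0, -0.0], [0.001, 0.0, -1.0]]
force: [0.7, 1.0, -0.3]
opening: 0.922
```

```bash
python3 -c "
from h import *
stm();obj('wrist',451,-309,45,25,34);obj('wrist',451,-309,45,45,66);go(451,-309.3,2.5,-89.7);snap('wrist','w9.png')"
```

```text
mean pos [ 453.59 -306.02  122.65] std [0.06 0.08 0.06]
wrist 2002 rect [ 450.  -310.6   63.1   33.8    0.8] circ [ 449.5 -310.4   34.9] z [27.2 28.8 30.4]
wrist 357 rect [ 4.507e+02 -3.107e+02  4.610e+01  9.200e+00  3.000e-01] circ [ 450.7 -310.5   23.1] z [45.8 54.8 61.4]
t42.2 pos mm [ 453.3 -306.4  122.3] phi -89.57 tilt [ 0.0002 -0.0002] F [ 0.3 -0.6 -0.5] open 79.9mm j [-46.  32.  99.   0.  49.  44.]
wz total 0.13  after the turn:
shift units before turn [-0.093  0.113  4.791]  after turn [-0.093  0.114  4.791]
```

View pics/w9.png

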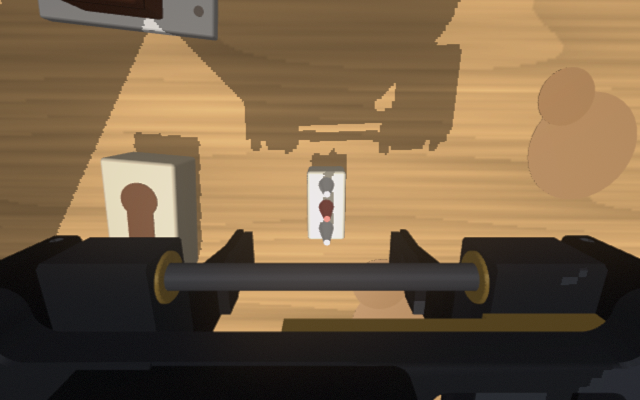

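The wrist picture shows the cone pack at pixel (326,205), its row of cones running along the tool's x. It's at (450.4, -310.6), and the mould on the left is clear.

>>> move_arm(moves=[{"hand": 80,"x": -0.12,"y": 0.17,"z": 0.4,"wx": 0,"wy": 0,"wz": 0},{"hand": 80,"x": 0,"y": 0,"z": 0.9,"wx": 0,"wy": 0,"wz": 0},{"hand": 80,"x": 0,"y": 0,"z": 0.9,"wx": 0,"wy": 0,"wz": 0},{"hand": 80,"x": 0,"y": 0,"z": 0.9,"wx": 0,"wy": 0,"wz": 0},{"hand": 80,"x": 0,"y": 0,"z": 0.8,"wx": 0,"wy": 0,"wz": 0},{"hand": 80,"x": 0,"y": 0,"z": 0.5,"wx": 0,"wy": 0,"wz": 0},{"hand": 80,"x": 0,"y": 0,"z": 0.25,"wx": 0,"wy": 0,"wz": 0},{"hand": 80,"x": 0,"y": 0,"z": 0.1,"wx": 0,"wy": 0,"wz": 0},{"hand": 80,"x": 0,"y": 0,"z": 0,"wx": 0,"wy": 0,"wz": 0},{"hand": 27,"x": 0,"y": 0,"z": 0,"wx": 0,"wy": 0,"wz": 0},{"hand": 27,"x": 0,"y": 0,"z": 0,"wx": 0,"wy": 0,"wz": 0},{"hand": 27,"x": 0,"y": 0,"z": 0,"wx": 0,"wy": 0,"wz": 0},{"hand": 27,"x": 0,"y": 0,"z": 0,"wx": 0,"wy": 0,"wz": 0},{"hand": 27,"x": 0,"y": 0,"z": 0,"wx": 0,"wy": 0,"wz": 0},{"hand": 27,"x": 0,"y": 0,"z": 0,"wx": 0,"wy": 0,"wz": 0},{"hand": 27,"x": 0,"y": 0,"z": 0,"wx": 0,"wy": 0,"wz": 0},{"hand": 27,"x": 0,"y": 0,"z": 0,"wx": 0,"wy": 0,"wz": 0},{"hand": 27,"x": 0,"y": 0,"z": 0,"wx": 0,"wy": 0,"wz": 0}])

```text
time_s: 44.1
position: [0.4501, -0.311, 0.0033]
tcp_rot: [[1.0, 0.007, -0.0], [0.007, -1.0, 0.0], [-0.0, -0.0, -1.0]]
force: [-0.1, 0.6, -0.1]
opening: 0.387
```

```bash
python3 -c "
from h import *
stm();go(665,1.2,5,-89.5)"
```

```text
mean pos [ 450.08 -310.99    3.32] std [0.01 0.01 0.  ]
t44.4 pos mm [ 450.1 -311.     3.3] phi -89.60 tilt [ 0. -0.] F [-0.1  0.3  2.5] open 33.6mm j [-46.  44. 102.  -0.  34.  43.]
wz total -0.10  after the turn:
shift units before turn [  8.683 -12.427  -0.067]  after turn [  8.704 -12.412  -0.067]
```

>>> move_arm(moves=[{"hand": 27,"x": 0,"y": 0,"z": -0.3,"wx": 0,"wy": 0,"wz": 0},{"hand": 27,"x": 0,"y": 0,"z": -0.7,"wx": 0,"wy": 0,"wz": 0},{"hand": 27,"x": 0,"y": 0,"z": -1,"wx": 0,"wy": 0,"wz": 0},{"hand": 27,"x": 0,"y": 0,"z": -1,"wx": 0,"wy": 0,"wz": 0},{"hand": 27,"x": 0,"y": 0,"z": -1,"wx": 0,"wy": 0,"wz": 0},{"hand": 27,"x": 0,"y": 0,"z": -1,"wx": 0,"wy": 0,"wz": 0},{"hand": 27,"x": 0.33,"y": -0.47,"z": -0.7,"wx": 0,"wy": 0,"wz": 0},{"hand": 27,"x": 0.67,"y": -0.95,"z": -0.3,"wx": 0,"wy": 0,"wz": 0},{"hand": 27,"x": 0.67,"y": -0.95,"z": 0,"wx": 0,"wy": 0,"wz": 0},{"hand": 27,"x": 0.67,"y": -0.95,"z": 0,"wx": 0,"wy": 0,"wz": 0},{"hand": 27,"x": 0.67,"y": -0.95,"z": 0,"wx": 0,"wy": 0,"wz": 0},{"hand": 27,"x": 0.67,"y": -0.95,"z": 0,"wx": 0,"wy": 0,"wz": 0},{"hand": 27,"x": 0.67,"y": -0.95,"z": 0,"wx": 0,"wy": 0,"wz": 0},{"hand": 27,"x": 0.67,"y": -0.95,"z": 0,"wx": 0,"wy": 0,"wz": 0},{"hand": 27,"x": 0.67,"y": -0.95,"z": 0,"wx": 0,"wy": 0,"wz": 0},{"hand": 27,"x": 0.67,"y": -0.95,"z": 0,"wx": 0,"wy": 0,"wz": 0},{"hand": 27,"x": 0.67,"y": -0.95,"z": 0,"wx": 0,"wy": 0,"wz": 0},{"hand": 27,"x": 0.67,"y": -0.95,"z": 0,"wx": 0,"wy": 0,"wz": 0},{"hand": 27,"x": 0.67,"y": -0.95,"z": 0,"wx": 0,"wy": 0,"wz": 0},{"hand": 27,"x": 0.33,"y": -0.47,"z": 0,"wx": 0,"wy": 0,"wz": 0}])

```text
time_s: 46.4
position: [0.6662, 0.0011, 0.1535]
tcp_rot: [[1.0, 0.009, 0.001], [0.009, -1.0, 0.0], [0.001, -0.0, -1.0]]
force: [-0.2, 0.0, -1.2]
opening: 0.393
```

```bash
python3 -c "
from h import *
stm();obj('wrist',665,1.2,45,165,182);go(664.8,1.2,5,-90);snap('wrist','w10.png')"
```

```text
mean pos [ 6.6552e+02 -5.0000e-02  1.5327e+02] std [0.94 1.49 0.15]
wrist 5027 rect [665.5  -2.1  55.1  61.2  89.7] circ [664.7  -2.7  34.3] z [169.4 178.5 179.9]
t46.8 pos mm [664.6  -2.3 153.3] phi -89.69 tilt [-0.0011 -0.0002] F [-0.1  0.6 -0.4] open 34.1mm j [-10.  38.  80.  -0.  63.  80.]
wz total 0.31  after the turn:
shift units before turn [ 0.016 -0.141  5.93 ]  after turn [ 0.015 -0.141  5.93 ]
```

View pics/w10.png

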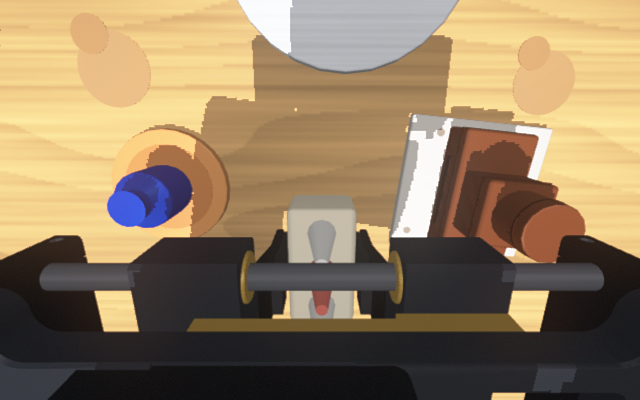

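The wrist picture shows the pack held upright between the vase (left) and the stack (right). Lowering part of the way, then checking.

>>> move_arm(moves=[{"hand": 27,"x": 0,"y": -0.05,"z": 0.4,"wx": 0,"wy": 0,"wz": 0},{"hand": 27,"x": 0,"y": 0,"z": 0.8,"wx": 0,"wy": 0,"wz": 0},{"hand": 27,"x": 0,"y": 0,"z": 0.8,"wx": 0,"wy": 0,"wz": 0},{"hand": 27,"x": 0,"y": 0,"z": 0.8,"wx": 0,"wy": 0,"wz": 0},{"hand": 27,"x": 0,"y": 0,"z": 0.8,"wx": 0,"wy": 0,"wz": 0},{"hand": 27,"x": 0,"y": 0,"z": 0.8,"wx": 0,"wy": 0,"wz": 0},{"hand": 27,"x": 0,"y": 0,"z": 0.6,"wx": 0,"wy": 0,"wz": 0},{"hand": 27,"x": 0,"y": 0,"z": 0.4,"wx": 0,"wy": 0,"wz": 0},{"hand": 27,"x": 0,"y": 0,"z": 0.2,"wx": 0,"wy": 0,"wz": 0},{"hand": 27,"x": 0,"y": 0,"z": 0,"wx": 0,"wy": 0,"wz": 0},{"hand": 27,"x": 0,"y": 0,"z": 0,"wx": 0,"wy": 0,"wz": 0},{"hand": 27,"x": 0,"y": 0,"z": 0,"wx": 0,"wy": 0,"wz": 0}])

```text
time_s: 48.0
position: [0.6662, 0.0002, 0.0143]
tcp_rot: [[1.0, 0.007, 0.002], [0.007, -1.0, -0.0], [0.002, 0.0, -1.0]]
force: [-0.2, 0.3, -0.1]
opening: 0.388
```

```bash
python3 -c "
from h import *
stm();go(664.8,1.2,3.5,-90)"
```

```text
mean pos [6.6595e+02 2.3000e-01 1.4110e+01] std [0.2  0.03 0.19]
t48.3 pos mm [6.656e+02 3.000e-01 1.360e+01] phi -89.60 tilt [ 0.0005 -0.0001] F [-0.5  0.2 -0.1] open 33.8mm j [-10.  48.  83.  -0.  48.  80.]
wz total 0.40  after the turn:
shift units before turn [-0.03  -0.037  0.406]  after turn [-0.03  -0.037  0.406]
```

>>> move_arm(moves=[{"hand": 27,"x": -0.03,"y": -0.035,"z": 0.15,"wx": 0,"wy": 0,"wz": 0},{"hand": 27,"x": 0,"y": 0,"z": 0.13,"wx": 0,"wy": 0,"wz": 0},{"hand": 27,"x": 0,"y": 0,"z": 0.08,"wx": 0,"wy": 0,"wz": 0},{"hand": 27,"x": 0,"y": 0,"z": 0.05,"wx": 0,"wy": 0,"wz": 0},{"hand": 27,"x": 0,"y": 0,"z": 0.02,"wx": 0,"wy": 0,"wz": 0},{"hand": 27,"x": 0,"y": 0,"z": 0,"wx": 0,"wy": 0,"wz": 0},{"hand": 38,"x": 0,"y": 0,"z": 0,"wx": 0,"wy": 0,"wz": 0},{"hand": 45,"x": 0,"y": 0,"z": 0,"wx": 0,"wy": 0,"wz": 0},{"hand": 60,"x": 0,"y": 0,"z": 0,"wx": 0,"wy": 0,"wz": 0},{"hand": 60,"x": 0,"y": 0,"z": 0,"wx": 0,"wy": 0,"wz": 0},{"hand": 60,"x": 0,"y": 0,"z": -0.3,"wx": 0,"wy": 0,"wz": 0},{"hand": 60,"x": 0,"y": 0,"z": -0.7,"wx": 0,"wy": 0,"wz": 0},{"hand": 60,"x": 0,"y": 0,"z": -1,"wx": 0,"wy": 0,"wz": 0},{"hand": 60,"x": 0,"y": 0,"z": -1,"wx": 0,"wy": 0,"wz": 0},{"hand": 60,"x": 0,"y": 0,"z": -1,"wx": 0,"wy": 0,"wz": 0},{"hand": 60,"x": 0,"y": 0,"z": -1,"wx": 0,"wy": 0,"wz": 0},{"hand": 60,"x": 0,"y": 0,"z": -1,"wx": 0,"wy": 0,"wz": 0},{"hand": 60,"x": 0,"y": 0,"z": -1,"wx": 0,"wy": 0,"wz": 0},{"hand": 60,"x": 0,"y": 0,"z": -1,"wx": 0,"wy": 0,"wz": 0},{"hand": 60,"x": 0,"y": 0,"z": 0,"wx": 0,"wy": 0,"wz": 0}])

```text
time_s: 50.3
position: [0.6676, 0.0007, 0.2087]
tcp_rot: [[1.0, 0.007, 0.011], [0.007, -1.0, -0.002], [0.011, 0.002, -1.0]]
force: [0.1, 0.5, 0.6]
opening: 0.691
```

```bash
python3 -c "
from h import *
stm();st()
for n in ('wrist','scene','side'):
  obj(n,665,1.2,45,25,34);obj(n,665,1.2,45,45,66)
  fitc(n,666,156,75,60,7,17);obj(n,665,156,30,78,92)
  uv(n,127,142,r=40);uv(n,88,101,r=50);uv(n,46,58)
  obj(n,665,-153,110,7,17)
for n in ('scene','side'): obj(n,438,-151,75,40,50);obj(n,449,304,40,62,75)
snap('scene','s4.png',(120,130,520,330),2);snap('side','d4.png')"
```

```text
mean pos [665.03   1.11 204.22] std [1.45 0.2  2.58]
t50.6 pos mm [663.7   1.3 201.2] phi -89.61 tilt [-0.0028  0.0005] F [-0.4  1.3 -0.6] open 59.8mm j [-10.  35.  77.   0.  68.  80.]
wrist 1306 rect [6.641e+02 1.100e+00 6.300e+01 3.390e+01 1.000e-01] circ [663.9   1.2  34.5] z [26.9 28.8 30.5]
wrist 186 rect [6.647e+02 1.200e+00 4.640e+01 7.700e+00 3.000e-01] circ [6.647e+02 1.000e-01 2.330e+01] z [46.5 55.3 61.4]
wrist circle [665.8 155.4] edge pts 66 good 66
wrist 777 rect [665.3 155.8  29.2  30.4   2.8] circ [665.2 155.9  15.8] z [81.9 83.1 84.3]
wrist 2120 u [-19.9 -17.7   0.8  18.2  19.9] v [-19.4 -17.4   1.8  19.4  20.4]
wrist 1488 u [-27.6 -26.6   9.7  25.3  25.6] v [-25.2 -21.7  18.5  27.   27.5]
wrist 3652 u [-59.  -55.4  31.6  59.4  60.9] v [-30.8 -28.3   9.3  31.5  32. ]
wrist 5038 rect [ 664.2 -154.   140.5  139.7   84.3] circ [ 664.8 -153.6   97.6] z [ 9.4 10.8 12.2]
scene 200 rect [ 6.666e+02 -3.000e-01  6.460e+01  3.350e+01  1.400e+00] circ [666.6   1.8  34.3] z [26.1 30.2 32.7]
scene 72 rect [667.9   1.2  46.1   9.7   1.2] circ [ 6.679e+02 -4.000e-01  2.310e+01] z [
[... 807 characters left out ...]
149 u [-21.5 -20.3  -2.1  16.1  17.8] v [-18.9 -15.    5.5  22.1  22.9]
side 195 u [-29.3 -28.6 -13.2  21.8  25.8] v [-23.8 -21.1  19.7  28.9  30.3]
side 490 u [-63.1 -62.  -27.5  57.1  59.7] v [-29.7 -25.8  16.5  33.4  34.9]
side 794 rect [ 663.3 -152.3  145.6  140.7   84.4] circ [ 662.3 -152.5   96.9] z [ 8.1 10.7 14.7]
scene 678 rect [ 440.2 -153.7   59.6  112.1   85.3] circ [ 440.2 -155.9   61.6] z [42.8 45.6 47.6]
scene 85 rect [458.  304.8  32.3  54.8   3.4] circ [452.9 304.5  27.6] z [63.5 69.3 71.7]
side 698 rect [ 436.1 -151.2   66.3  109.7   86.5] circ [ 436.8 -150.    60. ] z [40.9 43.9 46.4]
side 637 rect [445.9 305.2  51.9  50.3  80.7] circ [446.4 304.8  26.6] z [65.4 69.1 71.2]
```

View pics/s4.png

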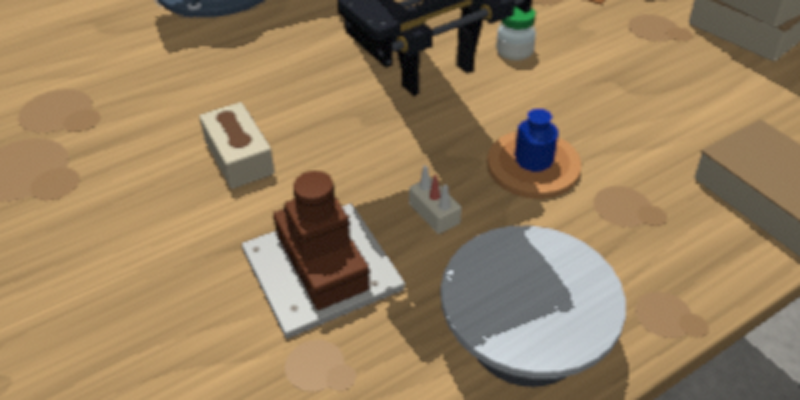

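View pics/d4.png

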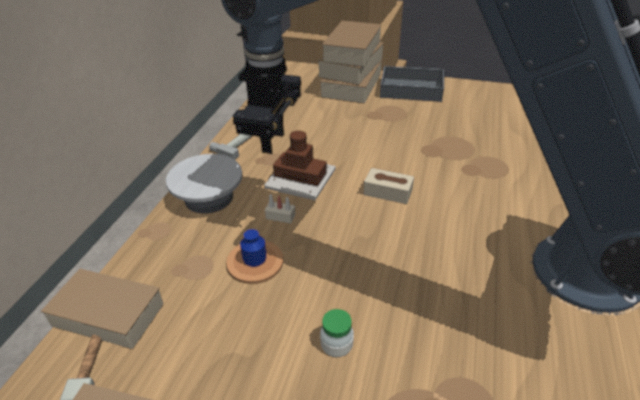

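Both pictures show the stack, the vase and the cone pack upright in their places, with the mould and jar where they started and the gripper clear. I'm handing in.

```bash
python3 -c "
from rig import order
print(order.hand_in())"
```

```text
the job is handed in; nothing more can be done
None
```

The kiln load is made up as asked and handed in at about 52 s on the robot's clock; the system reports no verdict.

- **Stack:** I placed the long, square and round boxes in that order on the square bat. Measured with the wrist camera as each went on, the centres line up to about 0.5 mm, and the stack's top is at 133 mm where 134 mm is expected.
- **Vase:** it stands alone on the round bat, about 0.5 mm from its centre.
- **Cone pack:** it stands on the bench at about (664.4, 1.1) mm. The midpoint between the two bats is about (665, 1) mm.
- **Mould and jar:** they were never touched. The final readings match the first ones to about 1 mm, apart from a jar rectangle from the scene camera that was cut off by the arm in front of it.

**Disagreements:** the scene and side cameras differ by 3–5 mm in absolute position, because of their calibration. Their measurements of one piece relative to another agree much better. In the last wrist reading, taken while the arm was still settling, the stack's levels differed by up to about 0.7 mm, so I relied on the earlier settled readings. No check failed.

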